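# Move the balancing camera stand to the green yoke by way of the zeroing pad

### The job

Take the camera stand by its red handle out of the grey yoke, and carry it lifted off the bench to the yellow pad; with the foot of its mast over the middle of the pad, 2 to 10 cm up, hold it there for 5 seconds with the mast balanced upright and clear of everything, so that it can zero itself. Then carry it on and slide it fully home into the green yoke, standing on the bench with the mast upright between the arms, and let go. The mast must never tip far over or be touched by the gripper, its camera must not be banged against the yokes, and the reagent bottle, beaker, red tester and marker pen on the bench stay where they are.

Things in the scene. Friction and masses are not known exactly. Their poses are not given: they have to be found in the camera images.
- stand: Camera stand, loose, about 0.90 kg with its mast. Black base plate 90 mm wide, 12 mm thick, x from -150 to +185 mm; grey battery box 70 x 80 mm at x = -115, top at z = 62; red handle at x = 0; camera mast at x = +140. Origin: underside of the base below the handle (about the balance point); x from battery to mast, z up.
- grip (a point): Centre of the red handle block, 50 (x) x 30 (y) x 44 (z) mm, 100 mm above the stand's underside, level with the mast's hinge axis, so rolling the stand about this point does not shift the hinge. Grip across y from above, 40 N or more; nothing else within 75 mm of it at this height. Axes as the stand's.
- mast: Mast, hinged on the stand; leans sideways only. Origin on the hinge axis, which runs along the stand's x through its point (140, 0, 100) mm; z up the mast, x as the stand's. Stops at +-0.35 rad to the stand. 12 mm steel rod, brass counterweight (radius 25, from 51 to 75 mm below the hinge). Nominal 0.32 kg; the true mass is 0.9 to 1.2 times that. Fragile: not to be touched.
- head (a point): Centre of the camera head on the mast, 130 mm above the hinge: white upright cylinder with a blue band, radius 28 mm, from 100 to 160 mm above the hinge. Nominal mast figures about the hinge, which scale with its mass: mass times height of its centre of mass S = 0.0036 kg m, inertia I = 0.0028 kg m2.
- hinge (a point): Point on the hinge axis, at (140, 0, 100) mm in the stand; axes as the stand's. Weak centring spring k = 0.024 N m/rad, damping 0.0012 N m s/rad. With mast lean a and stand roll b (rad from vertical, about the stand's x): I a'' = 9.81 S a - k (a - b) + S * (hinge acceleration along the stand's y). Unstable: tips with time constant about 0.5 s; rolling the stand the other way brings it back.
- mast_foot (a point): Point on the underside of the stand straight below the hinge: (140, 0, 0) mm in the stand's frame.
- grey_yoke: Grey fixed parking yoke, where the stand is at the start, mast leaning lightly on one arm. Origin on the bench under the middle of its slot, which opens to its -x. Home means: mast foot at the origin (within some mm), stand x along yoke x; it slides in and out along x. Two posts 255 mm high at y = +-41 mm with a crossbar on top, front faces at x = +58 mm (base end then 13 mm from them).
- green_yoke: Green fixed parking yoke, the goal; same shape and frame as the grey one.
- green_slot (a point): Middle of the green yoke's slot, 232 mm above its origin. Two arms, z from 210 to 255 mm, reach forward from its crossbar beside the camera head: inner faces at y = +-38 mm (10 mm free each side of the head) as far as x = -23 mm, then flaring to a mouth about 125 mm wide at x = -55 mm. The base passes below them. The grey yoke has the same.
- pad: Yellow round zeroing pad, fixed to the bench, diameter 100 mm, 4 mm thick. Origin at the centre of its underside.
- reagent: Amber reagent bottle, diameter 64, height 140 mm. Bystander, loose, origin at its underside or centre. Leave alone.
- beaker: Glass beaker, diameter 70, height 90 mm. Bystander, loose, origin at its underside or centre. Leave alone.
- tester: Red handheld tester lying flat, 100 x 130 x 33 mm. Bystander, loose, origin at its underside or centre. Leave alone.
- marker: Black marker pen lying, 14 mm thick, about 140 mm long. Bystander, loose, origin at its underside or centre. Leave alone.
There are look-alikes about, which are no part of the job. There is more than one size of the pad; the one meant has the size given above.

How it is judged:
By the outcome, as a careful person would: the job done as asked, in the order asked, and still so for the second after the job is handed in, with the robot touching nothing.
It also fails if it takes over 72 s, if anything falls off the work surface, if the arm or the gripper's body presses on something with over 40 N, if the wrist force passes 120 N, or if a joint passes its speed limit or range.

### The arm

A 7-joint arm with a two-finger parallel gripper is mounted at the origin on the work surface. World frame = base frame: x ahead of the robot, y to its left, z up, the work surface at z = 0. Lengths are in mm, angles in rad, forces in N, time in s.
With the tool pointing down it reaches from about 400 to 900 mm from the base axis. Payload 5.5 kg.
Tool frame: the origin (TCP) lies on the centre line of the jaws, within the pads' length; the fingertips stand 17 mm ahead of it and the grasp point (between the pads) lies 2 mm behind it; z points along the fingers, y is the line along which they close (so a half turn about z gives the same grasp; the last joint's range is limited). The gripper opens to 92 mm and grips with 3 to 60 N. Pads are 19 mm wide; open, the fingers measure 130 mm over their backs; the gripper's body (75 mm by 190 mm) begins 47 mm behind the grasp point.
Start: joints at [-1.008, 0.501, -0.427, 1.55, 0.221, 1.138, -0.21], TCP at [191.926, 621.018, 243.729] pointing down, gripper open.
Joint ranges: [-2.88, 2.88], [-0.31, 2.03], [-1.54, 1.56], [0.2, 2.42], [-1.41, 4.55], [0.19, 2.02], [-2.57, 2.57]. Speed limits (rad/s): [2.57, 2.57, 3.14, 3.14, 3.14, 3.14, 3.14].

### API

Orientations are given as a rotation vector (axis times angle).
In Python, from bench import read_state, snapshot, job_done gives the robot as it stands.
- The arm moves only by the shell command python3 -m inch 'ROWS' [OPENING] [FORCE]. ROWS is JSON, a list of rows, each a list of 6 numbers: the shift along the tool's x, y, z scaled (see below), then the turn, a rotation vector about the tool's x, y, z scaled (see below). In form: [[tx, ty, tz, ax, ay, az], ...]. A call has exactly 5 rows; each row is the pose to reach, as a shift and turn from the pose commanded when the call began, along the tool's axes at that moment; what a row does not reach only later rows make up. The controller multiplies each number of a shift by 0.08 m and each number of a turn by 120 degrees. A row lasts 1/8 s, in which the tool goes at most 62.5 mm and 10.7 degrees, less where a joint would pass 70% of its speed; a pose out of reach is approached as far as the arm can. A call with a number of a shift or a turn outside -1 to 1 is refused whole. A call with a gripper value outside its range is refused whole. OPENING is the closure, from -1 (fully open) to 1 (shut), set as the call begins (- or left out, the last holds). The fingers move at their own pace and stop on an object; FORCE is the grip in N (left out, the last holds). Time passes only in rows, so rows that repeat a pose let the fingers close, or fill a call up. It gives the time, the measured TCP pose, the force, the opening and the grip force at its end, in the units of the state.
- read_state(): the state, without advancing time (a new reading comes with each control period).
- snapshot(name): name is "side" or "top"; returns a dict with "frame" (400x640x3 uint8, red, green, blue), "range_z" (400x640 float32, mm along the optical axis (not along the pixel's ray), 0 where there is no reading), "intrinsics" (3x3 intrinsics, pixels), "R" (3x3) and "t" (3): a world point X has camera coordinates R X + t. Camera axes: x right, y down, z forward; pixel columns grow to the right and rows downward; lengths in mm; the calibration is good to about 2 mm. A picture is of the moment at which its call begins.
- job_done(): hands the job in; it is judged then, once.
The state is a dict: "time": time; "joint_positions": joint angles; "qd": joint speeds; "joint_efforts": joint torques, N m; "tool_pos": TCP position; "tcp_rot": TCP orientation; "ft_force": force on the tool from outside, world axes, zero at the start; "moment": the same for the moment, N m; "gripper_width": finger opening in mm; "gripper_force": force on a finger pad.
Only numpy, scipy, OpenCV 4.12 (cv2) and the standard library are available. Lean on these libraries where they do the work, as an engineer would, in place of code of your own. Each camera call takes 0.05 s, during which the arm holds its last target. There are 200 camera calls.

## Working session

There is one attempt and no reset: what is moved stays moved. The work goes in short steps, Python scripts to look and compute and a shell command to move; the robot and the scene stay as the last step left them, time stands still between calls to the robot, and variables do not carry over. Pictures are saved under pics/ and viewed, at most 10 in all, crops included, and the job is handed in when it is done.

```bash
ls; mkdir -p pics; python3 - <<'E'
from bench import *
import cv2,numpy as np
s=read_state();print(s)
for n in("top","side"):
    d=snapshot(n);np.savez(f"pics/{n}0.npz",**d);cv2.imwrite(f"pics/{n}0.png",d["frame"][:,:,::-1])
    print(n,d["intrinsics"].tolist(),d["R"].round(4).tolist(),d["t"])
E
```

```text
pics
{'time': 0.0, 'joint_positions': array([-1.00779693,  0.5018215 , -0.42678278,  1.55144747,  0.2208009 ,
        1.13828267, -0.21028227]), 'qd': array([-1.91774721e-05,  8.73728075e-05,  5.47899674e-04,  1.25933587e-04,
       -8.79289532e-04, -7.50550166e-04, -2.15807585e-03]), 'joint_efforts': array([ 4.57886836e-04, -5.66580391e+01, -5.81630588e+00, -2.79109776e+01,
       -6.88588363e-02,  3.09327466e-02,  1.76750682e-04]), 'tool_pos': array([191.81657689, 620.36194571, 242.69514351]), 'tcp_rot': array([-4.69009831e-01, -3.10603877e+00,  2.94196798e-03]), 'ft_force': array([-0.08393901,  0.36620913, -0.18147173]), 'moment': array([ 0.03004163,  0.00768529, -0.0027697 ]), 'gripper_force': 0.0, 'gripper_width': 91.45933141053081}
top [[453.44540363454064, 0.0, 315.27973892799395], [0.0, 453.44540363454064, 199.545186740933], [0.0, 0.0, 1.0]] [[0.0001, -1.0, -0.003], [-0.985, 0.0004, -0.1728], [0.1728, 0.003, -0.985]] [ -31.75053027  591.48250801 1391.31631688]
side [[424.5991815896619, 0.0, 321.1071185555619], [0.0, 424.5991815896619, 200.02171085400593], [0.0, 0.0, 1.0]] [[0.8589, -0.512, -0.0102], [-0.3921, -0.6447, -0.6562], [0.3293, 0.5676, -0.7546]] [-490.18733478  301.8623947  1395.38656526]
```

View pics/top0.png

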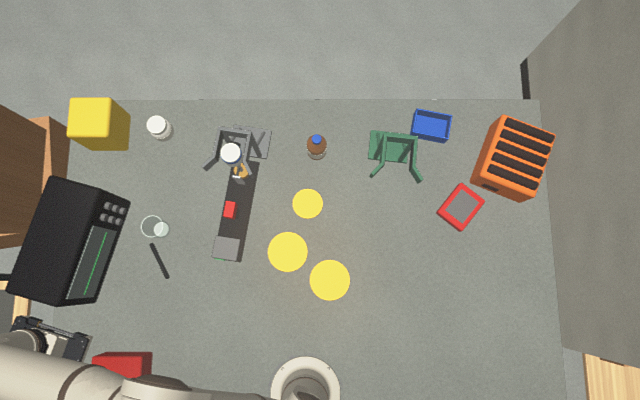

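View pics/side0.png

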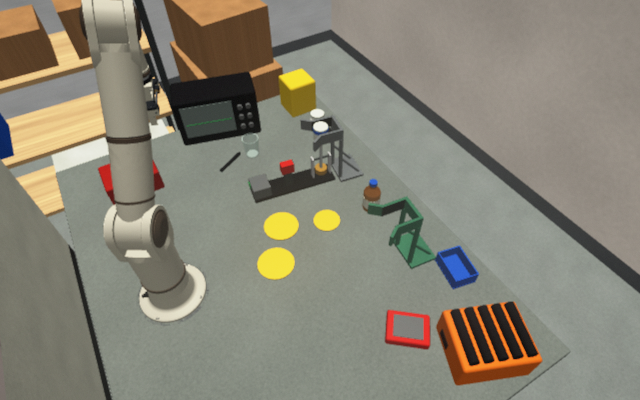

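The side view shows the stand in the grey yoke at about (300,175) and the green yoke at (405,235). In the top view the handle is at (229,209), the head at (231,153) and the green yoke at (397,150). The pad candidates in the top view are (307,204), (287,252) and (329,280). The first is smallest, so I'll check all three sizes.

```bash
cat > h.py <<'E'
import numpy as np,cv2
def load(n):
    d=np.load(f"pics/{n}.npz");return {k:d[k] for k in d}
def ray(d,uv,z):
    uv=np.atleast_2d(uv).astype(float);p=np.c_[uv,np.ones(len(uv))]@np.linalg.inv(d["intrinsics"]).T
    w=p@d["R"];c=-d["R"].T@d["t"];return c+w*((z-c[2])/w[:,2])[:,None]
def cloud(d):
    h,w=d["range_z"].shape;u,v=np.meshgrid(np.arange(w),np.arange(h))
    p=np.stack([u,v,np.ones_like(u)],-1)@np.linalg.inv(d["intrinsics"]).T*d["range_z"][...,None]
    return (p-d["t"])@d["R"]
def hsv(d):return cv2.cvtColor(d["frame"],cv2.COLOR_RGB2HSV)
def mask(d,lo,hi):return cv2.inRange(hsv(d),np.array(lo),np.array(hi))
def proj(d,X):
    p=(np.atleast_2d(X)@d["R"].T+d["t"])@d["intrinsics"].T;return p[:,:2]/p[:,2:]
def blobs(m,amin=30):
    n,l,s,c=cv2.connectedComponentsWithStats(m);return [(i,s[i],c[i],l==i) for i in range(1,n) if s[i][4]>=amin]
E
python3 - <<'E'
from h import *
np.set_printoptions(precision=1,suppress=True)
for n in("top0","side0"):
    d=load(n);P=cloud(d);print(n)
    for name,lo,hi in(("yel",(22,120,120),(35,255,255)),("red",(0,170,90),(4,255,255)),("green",(60,60,30),(90,255,255))):
        for i,s,c,m in blobs(mask(d,lo,hi)):
            q=P[m];q=q[(d["range_z"][m]>0)]
            z={"yel":4,"red":122,"green":0}[name]
            cn=max(cv2.findContours(m.astype(np.uint8),0,1)[0],key=len).reshape(-1,2)
            W=ray(d,cn,z)[:,:2].astype(np.float32);print(name,c,s[4],"med",np.median(q,0),"zmax",np.percentile(q[:,2],95),"rect",cv2.minAreaRect(W), "ellipse/circ r",cv2.minEnclosingCircle(W))
d=load("top0");t=d["frame"]
cv2.imwrite("pics/crop0.png",np.vstack([np.hstack([cv2.resize(t[110:270,200:360][:,:,::-1],(400,400)),cv2.resize(t[110:270,290:450][:,:,::-1],(400,400))])]))
E
```

```text
top0
yel [ 97.9 123.6] 2842 med [814.2 636.  156.1] zmax 163.23607279055628 rect ((863.0242919921875, 705.9661865234375), (211.57574462890625, 188.11265563964844), 89.95730590820312) ellipse/circ r ((863.5856323242188, 704.3077392578125), 135.67279052734375)
yel [307.3 203.2] 713 med [588.1  -4.6   3.9] zmax 9.31141831230233 rect ((586.8954467773438, -6.07757568359375), (95.37456512451172, 96.5202407836914), 89.97351837158203) ellipse/circ r ((587.9315185546875, -4.97524356842041), 49.87849426269531)
yel [287.2 251.4] 1251 med [431.   59.1   5. ] zmax 10.324625434105945 rect ((430.2508239746094, 57.960472106933594), (125.1423568725586, 125.95931243896484), 0.005007734056562185) ellipse/circ r ((430.4844970703125, 59.00994873046875), 64.14033508300781)
yel [329.4 279.7] 1291 med [339.4 -75.7   5. ] zmax 10.397085499676898 rect ((339.8117370605469, -77.11067199707031), (125.58361053466797, 124.53031921386719), 0.0008164997561834753) ellipse/circ r ((340.7504577636719, -76.31817626953125), 64.26795196533203)
red [460.  206.3] 456 med [ 570.3 -494.1   31.8] zmax 37.34116535902169 rect ((
[... 3012 characters left out ...]
57 rect ((533.2608642578125, -532.1473388671875), (97.48796081542969, 118.31183624267578), 49.975868225097656) ellipse/circ r ((533.6633911132812, -531.3988647460938), 72.5221939086914)
green [208.4 121.7] 102 med [388.9 620.4 121.3] zmax 126.85512407200966 rect ((424.500244140625, 775.7186889648438), (16.602802276611328, 208.57736206054688), 74.73211669921875) ellipse/circ r ((424.8528747558594, 777.0103759765625), 104.36642456054688)
green [407.4 233.9] 1720 med [ 735.3 -297.4  127.4] zmax 255.09806166628698 rect ((816.3594970703125, -185.12216186523438), (316.0272216796875, 175.5242919921875), 82.59996795654297) ellipse/circ r ((797.2484741210938, -182.17344665527344), 163.60411071777344)
```

View pics/crop0.png

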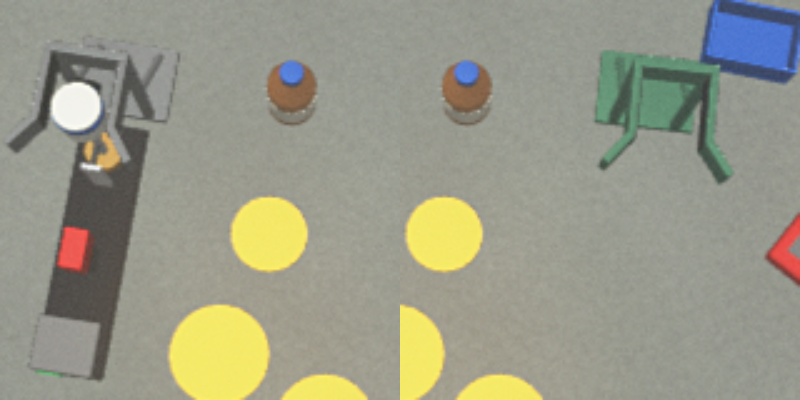

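```bash
python3 - <<'E'
from h import *
np.set_printoptions(precision=1,suppress=True)
for n in("top0","side0"):
    d=load(n);P=cloud(d);H=hsv(d);ok=d["range_z"]>0;print(n)
    box=lambda x0,x1,y0,y1:ok&(P[...,0]>x0)&(P[...,0]<x1)&(P[...,1]>y0)&(P[...,1]<y1)
    red=((H[...,0]<8)|(H[...,0]>172))&(H[...,1]>140)&box(480,620,130,300)
    m=red&(P[...,2]>116)
    if n=="side0":m=m&(H[...,2]>np.percentile(H[...,2][red],40))
    v,u=np.nonzero(m);W=ray(d,np.c_[u,v],122)[:,:2].astype(np.float32)
    print("handle",len(u),W.mean(0),np.median(P[m],0),cv2.minAreaRect(W),H[...,2][red].min(),H[...,2][red].max())
    b=(H[...,2]<75)&box(350,780,100,330)&(P[...,2]>2)&(P[...,2]<25)
    b=cv2.morphologyEx(b.astype(np.uint8),cv2.MORPH_OPEN,np.ones((3,3)));bl=max(blobs(b),key=lambda q:q[1][4])
    v,u=np.nonzero(bl[3]);W=ray(d,np.c_[u,v],12)[:,:2].astype(np.float32);print("base",cv2.minAreaRect(W),len(W))
    bb=box(350,520,100,330)&(P[...,2]>54)&(P[...,2]<75);v,u=np.nonzero(bb);W=ray(d,np.c_[u,v],62)[:,:2].astype(np.float32);print("batt",cv2.minAreaRect(W),W.mean(0),len(W))
    for nm,bx in(("grey",(600,900,100,330)),("green",(600,900,-420,-180))):
        a=box(*bx)&(P[...,2]>244)&(P[...,2]<268)
        if nm=="green": a&=(H[...,1]>40)
        else: a&=(H[...,2]<130)
        v,u=np.nonzero(a);W=ray(d,np.c_[u,v],255)[:,:2]
        print(nm,len(W));np.save(f"pics/{nm}_{n}.npy",W)
        im=np.zeros((300,300),np.uint8)
        print("  xmax",W[:,0].max(),"xmin",W[:,0].min(),"y",W[:,1].min(),W[:,1].max())
    w=(H[...,1]<40)&(H[...,2]>170)&box(640,800,150,300)&(P[...,2]>240);print("head",w.sum(),np.median(P[w],0) if w.any() else 0)
    v,u=np.nonzero(w)
    if len(u): print(ray(d,np.c_[u,v],260).mean(0))
import cv2
C=[]
for nm in("grey","green"):
    for n in("top0","side0"):
        W=np.load(f"pics/{nm}_{n}.npy");c=np.array([735,212]) if nm=="grey" else np.array([740,-290])
        im=np.full((400,400,3),255,np.uint8);p=((W-c)*1.6)
        for a,b in p: cv2.circle(im,(int(200-b),int(200-a)),2,(0,0,0),-1)
        C.append(im)
cv2.imwrite("pics/arms.png",np.hstack(C)[::1,::1][:, :1600] if 0 else np.vstack([np.hstack(C[:2]),np.hstack(C[2:])])[:600] if 0 else cv2.resize(np.hstack(C),(800,200),interpolation=cv2.INTER_AREA))
E
```

```text
top0
handle 155 [550.7 228.2] [550.4 228.  121.4] ((550.8826904296875, 228.27308654785156), (29.21527671813965, 48.85460662841797), 80.53962707519531) 123 255Traceback (most recent call last):
  File "<stdin>", line 12, in <module>
ValueError: max() iterable argument is empty
```

```bash
cat > m.py <<'E'
from h import *
np.set_printoptions(precision=1,suppress=True)
C=[]
for n in("top0","side0"):
    d=load(n);P=cloud(d);H=hsv(d);ok=d["range_z"]>0;print(n)
    box=lambda x0,x1,y0,y1:ok&(P[...,0]>x0)&(P[...,0]<x1)&(P[...,1]>y0)&(P[...,1]<y1)
    red=((H[...,0]<8)|(H[...,0]>172))&(H[...,1]>140)&box(480,620,130,300)
    m=red&(P[...,2]>116);v,u=np.nonzero(m);W=ray(d,np.c_[u,v],122)[:,:2].astype(np.float32)
    print("handle",len(u),W.mean(0),np.median(P[m],0),cv2.minAreaRect(W))
    bb=box(350,520,100,330)&(P[...,2]>54)&(P[...,2]<75);v,u=np.nonzero(bb);W=ray(d,np.c_[u,v],62)[:,:2].astype(np.float32);print("batt",cv2.minAreaRect(W),W.mean(0),len(W))
    b=(H[...,2]<100)&box(380,780,100,330)&(P[...,2]>0)&(P[...,2]<26);print("V base",b.sum(),np.percentile(H[...,2][b],[5,50,95]) if b.any() else 0)
    bl=blobs(b.astype(np.uint8)*255)
    if bl:
        v,u=np.nonzero(max(bl,key=lambda q:q[1][4])[3]);W=ray(d,np.c_[u,v],12)[:,:2].astype(np.float32);print("base",cv2.minAreaRect(W),len(W))
    for nm,bx,c in(("grey",(600,900,100,330),(735,212)),("green",(600,900,-420,-180),(740,-290))):
        a=box(*bx)&(P[...,2]>244)&(P[...,2]<268)&((H[...,1]>40) if nm=="green" else (H[...,2]<130))
        v,u=np.nonzero(a);W=ray(d,np.c_[u,v],255)[:,:2];np.save(f"pics/{nm}_{n}.npy",W)
        print(nm,len(W))
        im=np.full((400,400,3),255,np.uint8)
        for q in (W-c)*1.6: cv2.circle(im,(int(200-q[1]),int(200-q[0])),2,(0,0,0),-1)
        for k in range(-100,101,50):cv2.putText(im,str(int(c[0]+k)),(0,int(200-1.6*k)),0,.4,(0,0,255));cv2.putText(im,str(int(c[1]+k)),(int(200-1.6*k),395),0,.4,(0,0,255))
        C.append(im)
    w=(H[...,1]<40)&(H[...,2]>170)&box(640,800,150,300)&(P[...,2]>240)
    v,u=np.nonzero(w)
    if len(u): print("head",len(u),np.median(P[w],0),ray(d,np.c_[u,v],260).mean(0))
cv2.imwrite("pics/arms.png",np.vstack([np.hstack([C[0],C[2]]),np.hstack([C[1],C[3]])]))
im=cv2.imread("pics/arms.png");cv2.imwrite("pics/arms.png",cv2.resize(im,(600,600),interpolation=cv2.INTER_AREA))
E
python3 m.py
```

```text
top0
handle 155 [550.7 228.2] [550.4 228.  121.4] ((550.8826904296875, 228.27308654785156), (29.21527671813965, 48.85460662841797), 80.53962707519531)
batt ((436.3475646972656, 245.41873168945312), (80.42870330810547, 71.70940399169922), 80.81963348388672) [437.  245.5] 575
V base 1549 [76. 83. 90.]
base ((568.8167114257812, 225.27200317382812), (89.00286102294922, 332.066650390625), 80.96236419677734) 1529
grey 184
green 506
head 305 [688.7 203.7 259.6] [689.2 203.9 260. ]
side0
handle 77 [550.4 221.3] [551.1 222.2 120.7] ((549.8785400390625, 218.15960693359375), (39.53866195678711, 47.580142974853516), 81.48780822753906)
batt ((437.51068115234375, 236.1132354736328), (88.14854431152344, 70.08560943603516), 81.16090393066406) [438.2 238.3] 282
V base 1026 [47. 51. 88.]
base ((568.9256591796875, 220.31442260742188), (97.58126831054688, 334.39312744140625), 80.70110321044922) 973
grey 281
green 418
head 117 [691.2 200.6 258.3] [689.8 200.5 260. ]
```

View pics/arms.png

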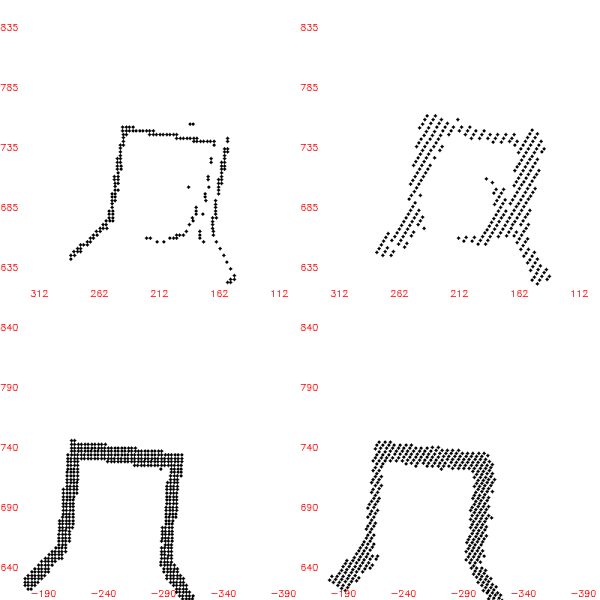

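The bottom row of the plot is the green yoke's arms and crossbar at z=255. It's similar to the grey one: crossbar at x≈735, y −214 to −305. Next I'll fit both yokes the same way, and the head lean too.

```bash
python3 - <<'E'
from h import *
np.set_printoptions(precision=2,suppress=True)
for n in("top0","side0"):
  d=load(n);print(n,"cam",-d["R"].T@d["t"])
  for nm,o,yaw in(("grey",(689.3,206.1),-9.),("green",(680,-262),-6.)):
    W=np.load(f"pics/{nm}_{n}.npy");o=np.array(o)
    for it in range(4):
        c,s=np.cos(np.radians(yaw)),np.sin(np.radians(yaw));L=(W-o)@np.array([[c,-s],[s,c]])
        st=(L[:,0]>-18)&(L[:,0]<50)&(abs(L[:,1])>34)&(abs(L[:,1])<62)
        f=[]
        for sg in(1,-1):
            q=L[st&(L[:,1]*sg>0)];p=np.polyfit(q[:,0],q[:,1],1);f.append((p,q[:,1].min(),q[:,1].max(),len(q)))
        cb=L[(abs(L[:,1])<30)&(L[:,0]>45)]
        pb=np.polyfit(cb[:,1],cb[:,0],1)
        if nm=="green":
            mid=(f[0][0][1]+f[1][0][1])/2;o=o+mid*np.array([-s,c])
            yaw+=np.degrees(np.mean([f[0][0][0],f[1][0][0]])*.5-.5*pb[0])
    print(nm,o,yaw,"arms",[ (p.round(3).tolist(),round(a,1),round(b,1),k) for p,a,b,k in f],"bar",pb,cb[:,0].min(),cb[:,0].max(), "xmin",L[:,0].min())
  P=cloud(d);H=hsv(d);w=(H[...,1]<60)&(H[...,2]>150)&(P[...,2]>253)&(abs(P[...,0]-689)<45)&(abs(P[...,1]-205)<45)&(d["range_z"]>0)
  v,u=np.nonzero(w);print("head",len(u),P[w].mean(0),ray(d,np.c_[u,v],260).mean(0),cv2.minEnclosingCircle(ray(d,np.c_[u,v],260)[:,:2].astype(np.float32)))
d=load("top0");P=cloud(d)
for nm,uv in(("bottle",(316,145)),("beaker",(154,228)),("marker",(160,260)),("tester",(460,206))):
    print(nm,P[uv[1],uv[0]],ray(d,uv,30))
E
```

```text
top0 cam [ 342.23  -36.19 1472.48]
grey [689.3 206.1] -9.0 arms [([0.002, 36.699], np.float64(34.3), np.float64(38.8), 37), ([-0.002, -46.337], np.float64(-51.1), np.float64(-38.3), 39)] bar [-0.04 59.59] 56.91828934386508 71.27755816895701 xmin -55.594705814817026
green [ 679.87 -263.19] -6.783414190624212 arms [([-0.005, 42.531], np.float64(36.6), np.float64(48.4), 99), ([0.003, -42.531], np.float64(-47.7), np.float64(-37.1), 91)] bar [-0.   56.06] 48.59297869486605 63.07733465993259 xmin -64.04331439222663
head 337 [688.84 202.39 259.16] [688.6  202.23 260.  ] ((691.6539306640625, 201.09396362304688), 56.71512985229492)
side0 cam [  79.84 -848.38 1245.95]
grey [689.3 206.1] -9.0 arms [([0.002, 37.78], np.float64(34.1), np.float64(41.2), 24), ([-0.108, -48.376], np.float64(-61.4), np.float64(-34.4), 79)] bar [-0.05 60.08] 45.05145046948466 70.20207066162793 xmin -54.389884517627564
green [ 679.25 -269.16] -6.799598770085833 arms [([-0.018, 44.336], np.float64(34.4), np.float64(48.8), 51), ([-0.003, -44.298], np.float64(-54.8), np.float64(-34.6), 99)] bar [-0.01 55.1 ] 45.77634398741838 63.573981484559035 xmin -65.55272830449316
head 115 [689.89 199.47 258.44] [688.93 197.81 260.  ] ((688.070068359375, 199.71620178222656), 28.674978256225586)
bottle [752.77 -34.23 113.36] [[777.95 -34.11  30.  ]]
beaker [505.76 492.78   5.69] [[503.05 484.01  30.  ]]
marker [402.15 463.99  14.79] [[401.53 458.78  30.  ]]
tester [ 573.25 -496.13   34.43] [[ 573.96 -497.55   30.  ]]
```

```bash
python3 - <<'E'
from h import *
np.set_printoptions(precision=2,suppress=True)
d=load("top0");P=cloud(d);H=hsv(d)
a=(abs(P[...,0]-690)<100)&(abs(P[...,1]-206)<85)&(P[...,2]>240)
print(np.unique(H[...,2][a]//20*20,return_counts=True))
for zz,vhi in((255,165),(257.5,165)):
    w=a&(P[...,2]>246)&(H[...,2]<vhi)
    v,u=np.nonzero(w);W=ray(d,np.c_[u,v],255)[:,:2]
    c,s=np.cos(np.radians(-9)),np.sin(np.radians(-9));L=(W-[689.3,206.1])@np.array([[c,-s],[s,c]])
    for x0 in range(-10,56,11):
        q=L[abs(L[:,0]-x0)<6];print(x0,[(round(t.min(),1),round(t.max(),1),round(t.mean(),1),len(t)) for t in(q[q[:,1]>33][:,1],q[q[:,1]<-33][:,1]) if len(t)])
    q=L[(abs(L[:,1])<32)&(L[:,0]>45)];print("bar",q[:,0].min(),q[:,0].max(),np.polyfit(q[:,1],q[:,0],1));break
w=a&(P[...,2]>253)&(H[...,2]>175)
b=max(blobs(w.astype(np.uint8)*255),key=lambda q:q[1][4]);v,u=np.nonzero(b[3]);R=ray(d,np.c_[u,v],260)[:,:2].astype(np.float32);print("head",len(u),R.mean(0),cv2.minEnclosingCircle(R),P[b[3]].mean(0), ((R.mean(0)-[689.3,206.1])@np.array([[c,-s],[s,c]])))
E
```

```text
(array([ 40,  60,  80, 100, 120, 140, 160, 180, 200, 220, 240], dtype=uint8), array([  6,  42,  97,  58,  69, 319,  35,   3,   6,  14, 274]))
-10 [(np.float64(35.3), np.float64(46.9), np.float64(41.0), 18), (np.float64(-49.6), np.float64(-39.2), np.float64(-44.2), 18)]
1 [(np.float64(35.4), np.float64(46.9), np.float64(40.9), 17), (np.float64(-50.2), np.float64(-38.7), np.float64(-44.4), 19)]
12 [(np.float64(34.9), np.float64(47.0), np.float64(40.7), 19), (np.float64(-49.3), np.float64(-38.3), np.float64(-43.6), 17)]
23 [(np.float64(36.0), np.float64(46.5), np.float64(41.2), 17), (np.float64(-50.5), np.float64(-38.9), np.float64(-44.8), 19)]
34 [(np.float64(35.5), np.float64(46.5), np.float64(40.8), 17), (np.float64(-50.0), np.float64(-38.4), np.float64(-44.4), 19)]
45 [(np.float64(35.5), np.float64(46.6), np.float64(41.0), 17), (np.float64(-50.6), np.float64(-38.5), np.float64(-44.6), 19)]
bar 56.98782341013442 71.3599796240421 [ 0.01 64.31]
head 295 [688.26 203.71] ((688.2633666992188, 203.7240447998047), 27.409568786621094) [688.37 203.78 259.62] [-0.65 -2.52]
```

```bash
cat > plan.py <<'E'
# ledger of the commanded pose; rows for given targets in the axes and units of inch
import numpy as np,json,os
from scipy.spatial.transform import Rotation as Ro
def get():
    if os.path.exists("led.json"):
        j=json.load(open("led.json"));return np.array(j["p"]),Ro.from_rotvec(j["r"])
    from bench import read_state
    return np.array([191.926,621.018,243.729]),Ro.from_rotvec(read_state()["tcp_rot"])
def put(p,R):json.dump({"p":list(map(float,p)),"r":R.as_rotvec().tolist()},open("led.json","w"))
def rows(targets,dec=3,commit=True):
    p0,R0=get();out=[]
    for p,R in targets:
        s=R0.inv().apply(np.array(p)-p0)/80;t=(R0.inv()*R).as_rotvec()/np.radians(120);out.append(np.r_[s,t].round(dec)+0.)
    r=out[-1]
    if commit:put(p0+R0.apply(r[:3]*80),R0*Ro.from_rotvec(r[3:]*np.radians(120)))
    print(json.dumps([o.tolist() for o in out]).replace(" ",""), "max",abs(np.array(out)).max())
def std(yaw,b=0.):  # tool orientation: tool x=-stand x, y=stand y, z down, stand rolled by b
    c,s=np.cos(yaw),np.sin(yaw);Rs=Ro.from_matrix([[c,-s,0],[s,c,0],[0,0,1]])*Ro.from_rotvec([b,0,0])
    return Rs*Ro.from_matrix(np.diag([-1.,1,-1]))
E
python3 - <<'E'
from plan import *
from scipy.spatial.transform import Slerp
p,R=get();print(R.as_matrix().round(3))
Rg=std(np.radians(-9.05));q=np.array([551,228,195.]);k=[0.,1]
sl=Slerp(k,Ro.concatenate([R,Rg]))
n=(q-p)
# call 1: go 75 mm steps max limited by 80mm/call component => how many calls
print(R.inv().apply(n),np.linalg.norm(n),(R.inv()*Rg).magnitude()*57.3)
E
```

```text
[[-0.955  0.295 -0.001]
 [ 0.295  0.955 -0.002]
 [ 0.    -0.002 -1.   ]]
[-459.11837919 -269.37596118   49.18034842] 534.5762819663813 8.12595248110226
```

```bash
python3 - <<'E'
from plan import *
p,R=get();Rg=std(np.radians(-9.05));q=np.array([551,228,178.])
for k in range(1,7):
    rows([(p+(q-p)*((k-1)/6+j/30),Rg) for j in (2.5,5)])
print(get()[0])
E
```

```text
[[-0.478,-0.281,0.069,-0.001,0.0,-0.068],[-0.956,-0.561,0.138,-0.001,0.0,-0.068]] max 0.956
[[-0.434,-0.346,0.068,0.0,0.0,0.0],[-0.868,-0.692,0.136,0.0,0.0,0.0]] max 0.868
[[-0.433,-0.345,0.069,0.0,0.0,0.0],[-0.867,-0.691,0.137,0.0,0.0,0.0]] max 0.867
[[-0.433,-0.346,0.068,0.0,0.0,0.0],[-0.867,-0.692,0.137,0.0,0.0,0.0]] max 0.867
[[-0.433,-0.345,0.068,0.0,0.0,0.0],[-0.867,-0.691,0.136,0.0,0.0,0.0]] max 0.867
[[-0.434,-0.346,0.068,0.0,0.0,0.0],[-0.867,-0.692,0.137,0.0,0.0,0.0]] max 0.867
[550.97981268 227.98163839 177.97469389]
```

```bash
python3 -m inch '[[-0.19,-0.11,0.03,0,0,-0.02],[-0.38,-0.22,0.06,0,0,-0.04],[-0.57,-0.34,0.08,-0.001,0,-0.068],[-0.76,-0.45,0.11,-0.001,0,-0.068],[-0.956,-0.561,0.138,-0.001,0,-0.068]]' -1 60
python3 -m inch '[[-0.17,-0.14,0.03,0,0,0],[-0.35,-0.28,0.05,0,0,0],[-0.52,-0.42,0.08,0,0,0],[-0.69,-0.55,0.11,0,0,0],[-0.868,-0.692,0.136,0,0,0]]'
python3 -m inch '[[-0.17,-0.14,0.03,0,0,0],[-0.35,-0.28,0.05,0,0,0],[-0.52,-0.42,0.08,0,0,0],[-0.69,-0.55,0.11,0,0,0],[-0.867,-0.691,0.137,0,0,0]]'
python3 -m inch '[[-0.17,-0.14,0.03,0,0,0],[-0.35,-0.28,0.05,0,0,0],[-0.52,-0.42,0.08,0,0,0],[-0.69,-0.55,0.11,0,0,0],[-0.867,-0.692,0.137,0,0,0]]'
python3 -m inch '[[-0.17,-0.14,0.03,0,0,0],[-0.35,-0.28,0.05,0,0,0],[-0.52,-0.42,0.08,0,0,0],[-0.69,-0.55,0.11,0,0,0],[-0.867,-0.691,0.136,0,0,0]]'
python3 -m inch '[[-0.17,-0.14,0.03,0,0,0],[-0.35,-0.28,0.05,0,0,0],[-0.6,-0.48,0.09,0,0,0],[-0.8,-0.63,0.12,0,0,0],[-0.867,-0.692,0.137,0,0,0]]'
python3 - <<'E'
from bench import *
from h import *
s=read_state();print(s["time"],s["tool_pos"],s["tcp_rot"],s["joint_positions"])
for n in("top","side"):
    d=snapshot(n);np.savez(f"pics/{n}1.npz",**d);P=cloud(d);H=hsv(d)
    a=(abs(P[...,0]-690)<100)&(abs(P[...,1]-206)<85)
    w=a&(P[...,2]>253)&(H[...,2]>175)
    b=max(blobs(w.astype(np.uint8)*255),key=lambda q:q[1][4]);v,u=np.nonzero(b[3]);R=ray(d,np.c_[u,v],260)[:,:2].astype(np.float32);print(n,"head",len(u),R.mean(0),cv2.minEnclosingCircle(R))
E
```

```text
time: 0.72
tool_pos: [252.3, 554.8, 232.3]
tcp_rot: [0.248, 3.132, 0.003]
ft_force: [-0.5, -0.3, 0.5]
gripper_width: 91.4
gripper_force: 0.0
time: 1.35
tool_pos: [312.4, 489.2, 221.6]
tcp_rot: [0.247, 3.132, 0.003]
ft_force: [-0.1, 0.2, 0.6]
gripper_width: 91.7
gripper_force: 0.0
time: 1.98
tool_pos: [372.3, 423.8, 210.5]
tcp_rot: [0.247, 3.132, 0.003]
ft_force: [-0.4, -0.2, -0.2]
gripper_width: 91.8
gripper_force: 0.0
time: 2.6
tool_pos: [432.1, 358.3, 199.4]
tcp_rot: [0.247, 3.132, 0.003]
ft_force: [0.3, -0.4, 0.3]
gripper_width: 91.9
gripper_force: 0.0
time: 3.22
tool_pos: [491.9, 292.8, 188.4]
tcp_rot: [0.247, 3.132, 0.003]
ft_force: [0.5, -0.1, 0.6]
gripper_width: 91.8
gripper_force: 0.0
time: 3.85
tool_pos: [552.2, 226.4, 177.2]
tcp_rot: [0.25, 3.131, 0.003]
ft_force: [0.8, 0.3, -0.4]
gripper_width: 91.6
gripper_force: 0.0
3.85 [552.16193929 226.42963914 177.20671574] [2.50419278e-01 3.13124711e+00 2.63570502e-03] [-0.20148621  0.46171264 -0.30080313  1.75416644  0.16158614  0.94881705
  0.84425949]
top head 297 [686.7857  196.05864] ((686.7216186523438, 195.862548828125), 27.593292236328125)
side head 116 [687.9656  190.90706] ((688.0675048828125, 191.87545776367188), 27.416080474853516)
```

```bash
python3 -m inch '[[0,0,0.2,0,0,0],[0,0,0.4,0,0,0],[0,0,0.6,0,0,0],[0,0,0.8,0,0,0],[0,0,0.965,0,0,0]]'
python3 - <<'E'
from plan import *
p,R=get();put(p+R.apply([0,0,.965*80]),R);print(get()[0])
from bench import *
print(read_state()["tool_pos"])
E
```

```text
time: 4.58
tool_pos: [550.6, 228.2, 98.8]
tcp_rot: [-0.246, -3.131, -0.003]
ft_force: [0.4, -0.6, -0.4]
gripper_width: 91.4
gripper_force: 0.0
[550.97120876 228.00901441 100.77469922]
[550.58152426 228.20834579  98.78711664]
```

```bash
python3 -m inch '[[0,0,-0.01,0,0,0],[0,0,-0.01,0,0,0],[0,0,-0.01,0,0,0],[0,0,-0.01,0,0,0],[0,0,-0.01,0,0,0]]' 1 60
python3 - <<'E'
from plan import *
p,R=get();put(p+R.apply([0,0,-.01*80]),R);print(get()[0])
from bench import *
s=read_state();print(s["time"],s["tool_pos"],s["tcp_rot"],s["gripper_width"],s["gripper_force"],s["moment"])
E
```

```text
time: 5.2
tool_pos: [551.2, 228.3, 101.5]
tcp_rot: [0.247, 3.131, 0.004]
ft_force: [0.1, -0.2, 0.3]
gripper_width: 46.5
gripper_force: 0.0
[550.97129792 228.00873072 101.57469916]
5.2 [551.24856563 228.27547548 101.46897789] [0.24704878 3.13100845 0.00362718] 46.4818866956752 0.0 [ 0.05532666 -0.00572253  0.04254124]
```

```bash
cat > ctl.py <<'E'
# usage: ctl.py obs|plan x y z yaw_deg [cont]   (target handle position at the end of the next call)
import sys,json,os
from plan import *
from h import *
from bench import read_state,snapshot
from scipy.optimize import lsq_linear
k,dmp,S,I,DT,LAG=.024,.0012,.0036,.0028,.005,.03
MS=np.array([.9,.95,1.,1.05,1.1,1.15,1.2])
def hinge_lat(p,yaw,yref):
    h=np.array(p[:2])+140*np.array([np.cos(yaw),np.sin(yaw)]);return h@np.array([-np.sin(yref),np.cos(yref)])/1000
def sim(m,x,f,bc,yc):
    # x=[a,ad]; f=[b filtered,y filtered,vy filtered]; bc,yc command samples per DT
    a,ad=x;b,y,v=f;tr=[]
    for B,Y in zip(bc,yc):
        bd=(B-b)/LAG;vn=(Y-y)/LAG;acc=(vn-v)/LAG
        add=((9.81*S*m-k)*a+k*b-dmp*(ad-bd)+S*m*acc)/(I*m)
        a+=ad*DT+.5*add*DT*DT;ad+=add*DT;b+=bd*DT;y+=v*DT;v+=acc*DT
        tr.append((a,ad))
    return np.array(tr),(b,y,v)
def samp(c0,rowsv,hold=.05):
    out=[c0]*round(hold/DT);prev=c0
    for r in rowsv:out+=list(prev+(r-prev)*np.arange(1,26)/25);prev=r
    return np.array(out)
def pose(st):
    Rs=Ro.from_rotvec(st["tcp_rot"])*Ro.from_matrix(np.diag([-1.,1,-1]));M=Rs.as_matrix()
    return st["tool_pos"],np.arctan2(M[1,0],M[0,0]),np.arcsin(M[2,1]),np.arcsin(-M[2,0])
def look(cam,p,yaw):
    d=snapshot(cam);P=cloud(d);H=hsv(d)
    hg=np.array(p)+np.r_[140*np.cos(yaw),140*np.sin(yaw),-1.5];zt=hg[2]+159.5
    w=(abs(P[...,0]-hg[0])<75)&(abs(P[...,1]-hg[1])<75)&(P[...,2]>zt-7)&(P[...,2]<zt+12)&(H[...,2]>175)&(H[...,1]<60)
    bl=blobs(w.astype(np.uint8)*255)
    if not bl:return None,0,None,d
    b=max(bl,key=lambda q:q[1][4]);v,u=np.nonzero(b[3]);R=ray(d,np.c_[u,v],zt).mean(0)-hg
    lat=R[:2]@[-np.sin(yaw),np.cos(yaw)];return -np.arcsin(lat/160),len(u),R[:2]@[np.cos(yaw),np.sin(yaw)],d
def main():
    mode=sys.argv[1];X=np.array(list(map(float,sys.argv[2:5])));Y=np.radians(float(sys.argv[5]));cont=float(sys.argv[6]) if len(sys.argv)>6 else 0
    K=json.load(open("kf.json"));pd=json.load(open("pend.json"))
    if mode=="obs":
        st=read_state();p,yaw,b,pitch=pose(st);am,n,fx,d=look("top",p,yaw);np.savez("pics/last.npz",**d)
        dt=st["time"]-K["t"];K["t"]=st["time"]
        bc=samp(pd["b0"],pd["b"]);yc=samp(pd["y0"],pd["y"])
        if abs(dt-DT*len(bc))>.011:print("TIMING",dt)
        put(pd["p"],Ro.from_rotvec(pd["r"]));K["cmd"]=pd["cmd"]
        f0=np.array(K["f"]);inn=[]
        for i,m in enumerate(MS):
            x=np.array(K["x"][i]);Pc=np.array(K["P"][i])
            tr,fe=sim(m,x[:2],(f0[0],yc[0],f0[2]),bc,yc);x[:2]=tr[-1]
            A=np.array([[0,1,0],[(9.81*S*m-k)/(I*m),-dmp/(I*m),0],[0,0,0]])
            from scipy.linalg import expm
            F=expm(A*dt);G=expm(A*dt/2);Q=np.diag([1e-6,.012**2,(.0004)**2]);Pc=F@Pc@F.T+G@Q@G.T
            if am is not None:
                C=np.array([1,0,1.]);s=C@Pc@C+.0025**2;e=am-C@x;g=Pc@C/s;x=x+g*e;Pc=Pc-np.outer(g,C@Pc);K["L"][i]=.97*K["L"][i]-.5*(e*e/s+np.log(s));inn.append(e)
            K["x"][i]=x.tolist();K["P"][i]=Pc.tolist()
        K["f"]=[fe[0],0.,fe[2]]
        w=np.exp(np.array(K["L"])-max(K["L"])+-.5*((MS-1.05)/.1)**2);w/=w.sum();K["w"]=w.tolist()
        xm=w@np.array(K["x"]);sd=np.sqrt(w@np.array([np.diag(q) for q in K["P"]]))
        c=K["cmd"]
        print("t %.2f am %.4f n %d fx %.0f | a %.4f ad %.3f c %.4f sd %s m %.2f inn %s"%(st["time"],am if am is not None else 9,n,fx or 0,*xm,sd.round(4),w@MS,np.round([inn[0],inn[3],inn[6]],4) if inn else ""))
        print("pos-cmd",(p-np.array(c[:3])).round(1),"pos",p.round(1),"yaw %.2f b %.4f cmd %.4f pitch %.4f F %s grip %.0f w %.1f"%(np.degrees(yaw),b,c[4],pitch,st["ft_force"].round(1),st["gripper_force"],st["gripper_width"]))
        json.dump(K,open("kf.json","w"))
    w=np.array(K["w"]);m=w@MS;x=w@np.array(K["x"]);c=np.array(K["cmd"]);p0,yw0,b0=c[:3],c[3],c[4]
    fr=np.arange(1,6)/5;pr=[p0+(X-p0)*f for f in fr];yr=[yw0+(Y-yw0)*f for f in fr]
    y0=hinge_lat(p0,yw0,yw0);ys=np.array([hinge_lat(q,t,yw0) for q,t in zip(pr,yr)])
    dy=(ys[-1]-y0)/5*cont;y2=ys[-1]+dy*np.arange(1,6);f=(K["f"][0],y0,K["f"][2])
    idx=list(range(34,135,25))+list(range(169,270,25))
    def run(b):
        tr,_=sim(m,x[:2],f,np.r_[samp(b0,b[:5]),samp(b[4],b[5:])],np.r_[samp(y0,ys),samp(ys[-1],y2)]);a,ad=tr[:,0],tr[:,1]
        return np.r_[a[idx],.3*ad[idx],5*(a[-1]+.45*ad[-1]),3*b[4:5]*0,.2*np.asarray(b),.35*np.diff(np.r_[b0,b]),.6*b[9]],a
    r0,_=run(np.zeros(10));J=np.array([run(e)[0]-r0 for e in np.eye(10)]).T
    s=lsq_linear(J,-r0,(-.16,.16));b=s.x;_,a=run(b)
    print("plan b",b.round(3)[:5],"a pred",a[idx].round(3))
    p_,R_=get();T=[(q,std(t,bb)) for q,t,bb in zip(pr,yr,b)]
    rows(T,commit=True);pn,Rn=get();put(p_,R_)
    json.dump(dict(b0=float(b0),b=b[:5].tolist(),y0=float(y0),y=ys.tolist(),p=pn.tolist(),r=Rn.as_rotvec().tolist(),cmd=[*map(float,pn),float(Y),float(b[4])]),open("pend.json","w"))
if __name__=="__main__":main()
E
python3 -m inch '[[0,0,0,0,0,0],[0,0,0,0,0,0],[0,0,0,0,0,0],[0,0,0,0,0,0],[0,0,0,0,0,0]]' 1 60
python3 - <<'E'
from ctl import *
st=read_state();p,yaw,b,pt=pose(st);print(p,np.degrees(yaw),b,pt,st["gripper_width"],st["gripper_force"],st["ft_force"])
print(look("top",p,yaw)[:3],look("side",p,yaw)[:3]);print(get()[0],pose({"tool_pos":0,"tcp_rot":get()[1].as_rotvec()}))
E
```

```text
time: 5.82
tool_pos: [551.1, 228.6, 101.2]
tcp_rot: [0.247, 3.131, 0.004]
ft_force: [0.4, 1.3, 0.1]
gripper_width: 29.6
gripper_force: 60.0
[551.13012909 228.62357643 101.19431627] -9.007519000184411 0.0026278340539167494 -0.00030147178800524503 29.597585903931837 59.998626708984375 [0.44515187 1.25092292 0.13205775]
(np.float64(0.03262010847340863), 302, np.float64(-0.29011435792110973)) (np.float64(0.05143266645440339), 111, np.float64(1.4414333887038229))
[550.97129792 228.00873072 101.57469916] (0, np.float64(-0.1573365435491242), np.float64(0.00033276867196438853), np.float64(0.00016563653660887863))
```

```bash
python3 -m inch '[[0,0,-0.04,0,0,0],[0,0,-0.08,0,0,0],[0,0,-0.12,0,0,0],[0,0,-0.16,0,0,0],[0,0,-0.2,0,0,0]]' 1 60
cat > init.py <<'E'
from ctl import *
if 1:
    p,R=get();st=read_state();q,yaw,b,pt=pose(st);o=[];T=[]
    for i in range(3):
        s=read_state();o.append(look("top",q,yaw)[0]);T.append(s["time"])
    s=read_state();print(T,s["time"],o,q,np.degrees(yaw),b,pt,s["ft_force"],s["gripper_force"])
    v=np.polyfit(np.array(T)-T[-1],o,1);print(v)
    c0=-.006
    json.dump(dict(t=T[-1],x=[[v[1]-c0,v[0],c0]]*7,P=[np.diag([.01**2,.04**2,.01**2]).tolist()]*7,L=[0.]*7,w=[1/7]*7,f=[0.,0.,0.],cmd=[*p,np.radians(-9.05),0.]),open("kf.json","w"))
    json.dump({},open("pend.json","w"))
E
python3 - <<'E'
from plan import *
p,R=get();p=p+R.apply([0,0,-.2*80]);put(p,R);print(p)
E
python3 init.py; python3 ctl.py plan 550.9 228 117.6 -9.05
```

```text
time: 6.55
tool_pos: [551.0, 228.1, 117.3]
tcp_rot: [0.247, 3.132, 0.003]
ft_force: [-0.4, -0.2, -9.1]
gripper_width: 29.5
gripper_force: 60.0
[550.97308112 228.00305693 117.57469806]
[6.55, 6.6, 6.65] 6.7 [np.float64(0.037140546996267905), np.float64(0.03851491195908485), np.float64(0.0405425925776471)] [550.95377234 228.14004074 117.25201488] -9.015164027391448 0.0019629287372692024 4.346436384796566e-05 [-0.22599977 -0.04570765 -9.01035861] 59.99416708946228
[0.03402046 0.04043371]
plan b [-0.112 -0.08  -0.031 -0.002  0.008] a pred [0.052 0.047 0.036 0.025 0.017 0.009 0.005 0.004 0.003 0.002]
[[0.0,0.0,0.0,0.054,0.0,0.0],[0.0,0.0,0.0,0.038,0.0,0.0],[0.001,0.0,0.0,0.015,0.0,0.0],[0.001,0.0,0.0,0.001,0.0,0.0],[0.001,0.0,0.0,-0.003,0.0,0.0]] max 0.054
```

```bash
python3 -m inch '[[0,0,0,0.054,0,0],[0,0,0,0.038,0,0],[0.001,0,0,0.015,0,0],[0.001,0,0,0.001,0,0],[0.001,0,0,-0.003,0,0]]'
python3 ctl.py obs 550.9 228 120 -9.05
```

```text
time: 7.32
tool_pos: [551.2, 226.4, 117.1]
tcp_rot: [0.251, 3.131, 0.014]
ft_force: [0.2, -1.2, -9.1]
gripper_width: 29.6
gripper_force: 60.0
t 7.33 am -0.0806 n 292 fx -1 | a -0.0689 ad -0.235 c -0.0114 sd [0.0099 0.0217 0.0097] m 1.00 inn [-0.0605 -0.0914 -0.1174]
pos-cmd [ 0.3 -1.6 -0.4] pos [551.2 226.4 117.1] yaw -9.16 b 0.0090 cmd 0.0075 pitch -0.0001 F [ 0.2 -1.2 -9.1] grip 60 w 29.6
plan b [0.16  0.16  0.16  0.135 0.052] a pred [-0.108 -0.12  -0.118 -0.103 -0.08  -0.047 -0.03  -0.02  -0.013 -0.01 ]
[[0.0,0.0,-0.006,-0.073,0.0,0.0],[0.0,0.0,-0.012,-0.073,0.0,0.0],[0.0,0.0,-0.018,-0.073,0.0,0.0],[0.0,0.0,-0.024,-0.061,0.0,0.0],[0.0,0.0,-0.03,-0.022,0.0,0.0]] max 0.073
```

```bash
python3 - <<'E'
from ctl import *
np.set_printoptions(precision=2,suppress=True)
d=load("last");P=cloud(d);H=hsv(d);p=np.array([551.2,226.4,117.1]);yaw=np.radians(-9.1)
c,s=np.cos(yaw),np.sin(yaw);M=np.array([[c,-s],[s,c]])
zb=62+117.1-101.5
bb=(P[...,2]>zb-8)&(P[...,2]<zb+10)&(abs(P[...,0]-437)<70)&(abs(P[...,1]-245)<70)
b=max(blobs(bb.astype(np.uint8)*255),key=lambda q:q[1][4]);v,u=np.nonzero(b[3]);W=ray(d,np.c_[u,v],zb)[:,:2].astype(np.float32)
print("batt in stand frame (expect -115,0)",(W.mean(0)-p[:2])@M,(np.array(cv2.minAreaRect(W)[0])-p[:2])@M,cv2.minAreaRect(W))
for z in (255,):
    a=(P[...,2]>246)&(P[...,2]<262)&(H[...,2]<165)&(abs(P[...,0]-690)<100)&(abs(P[...,1]-206)<85)
    v,u=np.nonzero(a);L=(ray(d,np.c_[u,v],255)[:,:2]-[689.3,206.1])@M
    q=L[abs(L[:,0])<40];print("arms",q[q[:,1]>33][:,1].min(),q[q[:,1]<-33][:,1].max())
w=(P[...,2]>255+13)&(P[...,2]<290)&(H[...,2]>175)&(abs(P[...,0]-690)<60)&(abs(P[...,1]-206)<60)
v,u=np.nonzero(w);W=ray(d,np.c_[u,v],276)[:,:2];print("head in yoke frame(0=hinge vision)",(W.mean(0)-[689.3,206.1])@M,((W-[689.3,206.1])@M).max(0),((W-[689.3,206.1])@M).min(0),len(u))
print("hinge robot in same",(p[:2]+140*np.array([c,s])-[689.3,206.1])@M)
E
python3 -c "
import cv2,numpy as np
d=np.load('pics/last.npz')['frame'][100:280,180:320,::-1];cv2.imwrite('pics/l1.png',cv2.resize(d,None,fx=3.3,fy=3.3,interpolation=cv2.INTER_CUBIC))"
```

```text
Traceback (most recent call last):
ValueError: max() iterable argument is empty
```

View pics/l1.png

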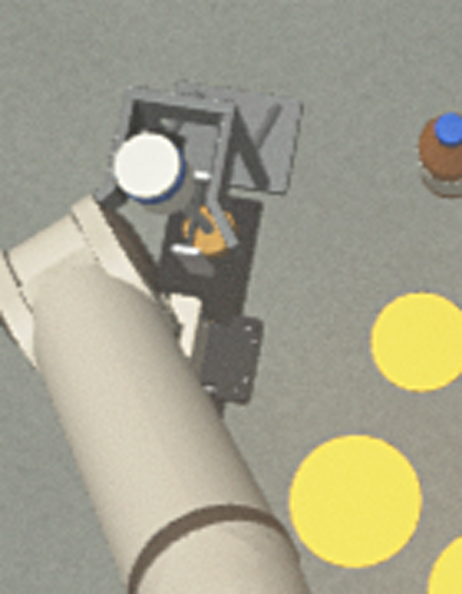

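The picture shows the head close to the left (+y) arm, with the forearm hiding the battery. I'll measure the gap, and use the visible right edge of the base to check the camera-to-robot offset.

```bash
cat > chk.py <<'E'
from ctl import *
np.set_printoptions(precision=2,suppress=True)
def chk(d,p,yaw,b):
    P=cloud(d);H=hsv(d);c,s=np.cos(yaw),np.sin(yaw);M=np.array([[c,-s],[s,c]]);z=12+p[2]-101.5
    w=(H[...,2]<105)&(abs(P[...,2]-z)<14)&(d["range_z"]>0)
    v,u=np.nonzero(w);W=ray(d,np.c_[u,v],z)[:,:2];L=(W-p[:2])@M
    for x0 in (75,90,105,165):
        q=L[(abs(L[:,0]-x0)<7)&(abs(L[:,1])<60)]
        if len(q):print("base y-range at x",x0,np.percentile(q[:,1],[1,99]),len(q),"expect +-45 shifted",round(-np.sin(-b)*(-88),1))
    q=L[(abs(L[:,1])<40)&(L[:,0]>100)&(L[:,0]<230)];print("front end",np.percentile(q[:,0],99) if len(q) else 0)
if __name__=="__main__":
    d=load("last");p=np.array([551.2,226.4,117.1]);yaw=np.radians(-9.16);chk(d,p,yaw,.009)
    P=cloud(d);H=hsv(d);c,s=np.cos(yaw),np.sin(yaw);M=np.array([[c,-s],[s,c]])
    a=(P[...,2]>246)&(P[...,2]<262)&(H[...,2]<165)&(abs(P[...,0]-690)<100)&(abs(P[...,1]-206)<85)
    v,u=np.nonzero(a);L=(ray(d,np.c_[u,v],255)[:,:2]-[689.3,206.1])@M
    q=L[(L[:,0]>20)&(L[:,0]<45)];print("arms",q[q[:,1]>33][:,1].min(),q[q[:,1]<-33][:,1].max())
    w=(P[...,2]>268)&(P[...,2]<290)&(H[...,2]>175)&(abs(P[...,0]-690)<60)&(abs(P[...,1]-206)<60)
    v,u=np.nonzero(w);W=(ray(d,np.c_[u,v],275)[:,:2]-[689.3,206.1])@M;print("head",W.mean(0),W.min(0),W.max(0),len(u))
    print("hinge",(p[:2]+140*np.array([c,s])-[689.3,206.1])@M)
E
python3 chk.py
```

```text
base y-range at x 75 [-44.43  35.49] 67 expect +-45 shifted -0.8
base y-range at x 90 [-44.25  40.89] 113 expect +-45 shifted -0.8
base y-range at x 105 [-43.38  43.68] 88 expect +-45 shifted -0.8
base y-range at x 165 [-44.94  36.51] 38 expect +-45 shifted -0.8
front end 200.55217327037045
arms 34.48396582525928 -38.32471859835904
head [-0.14 10.98] [-26.91 -14.35] [26.16 37.05] 292
hinge [ 0.43 -1.94]
```

```bash
cat > watch.py <<'E'
import sys
from ctl import *
def fit(n):
    st=read_state();p,yaw,b,pt=pose(st);o=[];T=[];B=[];Y=[]
    for i in range(n):
        s=read_state();q,yw,b,_=pose(s);o.append(look("top",q,yw)[0]);T.append(s["time"]);B.append(b);Y.append(q)
    print("t",T[0],"a_meas",np.round(o,4),"b",np.round(B,4),"yaw",round(np.degrees(yw),2));print(np.round(np.array(Y)[[0,-1]],1),s["ft_force"].round(1))
    return T,o
if __name__=="__main__":fit(int(sys.argv[1]))
E
python3 watch.py 1
python3 -m inch '[[0,0,0,-0.01,0,0],[0,0,0,-0.02,0,0],[0,0,0,-0.02,0,0],[0,0,0,-0.02,0,0],[0,0,0,-0.02,0,0]]'
python3 watch.py 5
```

```text
t 7.375 a_meas [-0.0745] b [0.0091] yaw -9.14
[[551.2 226.8 117.2]
 [551.2 226.8 117.2]] [ 0.  -0.2 -8.7]
time: 8.05
tool_pos: [550.9, 228.5, 117.1]
tcp_rot: [0.246, 3.127, 0.079]
ft_force: [0.2, -1.0, -8.9]
gripper_width: 29.9
gripper_force: 60.0
t 8.05 a_meas [0.0411 0.055  0.0691 0.0754 0.0735] b [0.0503 0.0503 0.0503 0.0504 0.0503] yaw -9.0
[[550.9 228.5 117.1]
 [550.9 228.4 117.1]] [ 0.3  0.5 -9.7]
```

```bash
python3 -m inch '[[0,0,0,0.01,0,0],[0,0,0,0.02,0,0],[0,0,0,0.024,0,0],[0,0,0,0.024,0,0],[0,0,0,0.024,0,0]]'
python3 watch.py 4
python3 - <<'E'
from ctl import *
# what b program did the ledger see: 0.0075->.05 -> 0.0
from scipy.optimize import least_squares
T=np.array([7.325,7.375,8.05,8.10,8.15]);A=np.array([-.0806,-.0745,.0411,.055,.0691])
bc=np.r_[[.0075]*20,.0075+.0212*np.arange(1,26)/25,.0287+.0212*np.arange(1,26)/25,[.05]*95]
def f(q,m,full=False):
    tr,_=sim(m,q[:2],(.0075,0,0),bc,np.zeros(len(bc)));t=7.325+DT*np.arange(len(bc)+1);a=np.r_[q[0],tr[:,0]]
    return np.interp(T,t,a)+q[2]-A
for m in(.9,1.,1.1,1.2):
    r=least_squares(lambda q:np.r_[f(q,m)/.002,(q[2]+.003)/.01],[-.07,.1,0]);print(m,r.x,r.cost,r.fun.round(1))
E
```

```text
time: 8.93
tool_pos: [550.9, 228.2, 117.0]
tcp_rot: [0.247, 3.132, -0.0]
ft_force: [0.0, 0.1, -8.6]
gripper_width: 29.9
gripper_force: 60.0
t 8.925 a_meas [ 0.0026 -0.0036 -0.0071 -0.0092] b [-0.0001 -0.0001 -0.0001 -0.    ] yaw -9.04
[[550.9 228.2 117. ]
 [551.  228.  117.1]] [-0.1  0.7 -8.6]
0.9 [-0.08046593  0.14272551 -0.00042942] 0.4980505146828046 [-0.1  0.2 -0.6 -0.2  0.7  0.3]
1.0 [-0.0795532   0.16499801 -0.00183638] 0.4126469774394542 [-0.4  0.5 -0.4 -0.2  0.5  0.1]
1.1 [-0.07848482  0.18093123 -0.0032514 ] 0.505341931218457 [-0.6  0.7 -0.2 -0.2  0.4 -0. ]
1.2 [-0.07748351  0.19283153 -0.00450737] 0.6602898138604708 [-0.7  0.8 -0.1 -0.2  0.3 -0.2]
```

```bash
python3 - <<'E'
from ctl import *
p,R=get();R=R*Ro.from_rotvec([np.radians(120)*(.001),0,0]);put(p,std(np.radians(-9.05),0.))
c0=-.003
json.dump(dict(t=9.075,x=[[-.0095-c0,-.05,c0]]*7,P=[np.diag([.003**2,.03**2,.004**2]).tolist()]*7,L=[0.]*7,w=(np.exp(-.5*((MS-1.05)/.1)**2)/np.exp(-.5*((MS-1.05)/.1)**2).sum()).tolist(),f=[0.,0.,0.],cmd=[*p,np.radians(-9.05),0.]),open("kf.json","w"))
E
python3 ctl.py plan 551 228 118 -9.05
```

```text
plan b [ 0.049  0.036  0.015  0.002 -0.002] a pred [-0.014 -0.015 -0.012 -0.008 -0.006 -0.003 -0.002 -0.001 -0.001 -0.001]
[[0.0,0.0,-0.001,-0.023,0.0,0.0],[-0.001,0.0,-0.002,-0.017,0.0,0.0],[-0.001,0.0,-0.003,-0.007,0.0,0.0],[-0.001,0.0,-0.004,-0.001,0.0,0.0],[-0.001,0.0,-0.005,0.001,0.0,0.0]] max 0.023
```

```bash
python3 -m inch '[[0,0,-0.001,-0.023,0,0],[-0.001,0,-0.002,-0.017,0,0],[-0.001,0,-0.003,-0.007,0,0],[-0.001,0,-0.004,-0.001,0,0],[-0.001,0,-0.005,0.001,0,0]]' >/dev/null
python3 ctl.py obs 526.3 231.9 123 -9.05
```

```text
t 9.75 am -0.0296 n 303 fx -0 | a -0.0259 ad -0.025 c -0.0035 sd [0.0047 0.0115 0.004 ] m 1.06 inn [-0.0325 -0.021  -0.0114]
pos-cmd [-0.1  1.3 -0.4] pos [550.9 229.3 117.5] yaw -8.93 b -0.0023 cmd -0.0023 pitch -0.0002 F [ 0.   0.5 -9.4] grip 60 w 29.9
plan b [ 0.069  0.05   0.02   0.002 -0.004] a pred [-0.03  -0.028 -0.022 -0.015 -0.01  -0.005 -0.003 -0.002 -0.002 -0.001]
[[0.062,0.0,-0.013,-0.034,0.0,0.0],[0.125,0.0,-0.025,-0.025,0.0,0.0],[0.187,0.0,-0.038,-0.011,0.0,0.0],[0.25,0.0,-0.05,-0.002,0.0,0.0],[0.312,-0.001,-0.063,0.001,0.0,0.0]] max 0.312
```

```bash
python3 -m inch '[[0.062,0,-0.013,-0.034,0,0],[0.125,0,-0.025,-0.025,0,0],[0.187,0,-0.038,-0.011,0,0],[0.25,0,-0.05,-0.002,0,0],[0.312,-0.001,-0.063,0.001,0,0]]' >/dev/null
python3 ctl.py obs 496.7 236.6 125 -9.05
```

```text
t 10.43 am -0.0237 n 306 fx -0 | a -0.0210 ad 0.010 c -0.0026 sd [0.004  0.0089 0.0029] m 1.09 inn [-0.0419 -0.0121  0.0131]
pos-cmd [-0.5  1.8 -0.3] pos [525.8 233.7 122.7] yaw -8.88 b -0.0045 cmd -0.0042 pitch -0.0004 F [-0.1 -0.  -8.5] grip 60 w 29.4
plan b [ 0.035  0.026  0.01   0.001 -0.002] a pred [-0.02  -0.017 -0.013 -0.009 -0.006 -0.003 -0.002 -0.001 -0.001 -0.001]
[[0.075,0.0,-0.005,-0.019,0.0,0.0],[0.15,0.0,-0.01,-0.014,0.0,0.0],[0.225,0.0,-0.015,-0.007,0.0,0.0],[0.3,0.0,-0.02,-0.002,0.0,0.0],[0.375,0.0,-0.025,-0.001,0.0,0.0]] max 0.375
```

```bash
python3 -m inch '[[0.075,0,-0.005,-0.019,0,0],[0.15,0,-0.01,-0.014,0,0],[0.225,0,-0.015,-0.007,0,0],[0.3,0,-0.02,-0.002,0,0],[0.375,0,-0.025,-0.001,0,0]]' >/dev/null
python3 ctl.py obs 457 242.9 130 -9.05
```

```text
t 11.10 am -0.0092 n 313 fx -0 | a -0.0067 ad 0.021 c -0.0024 sd [0.0036 0.0083 0.0024] m 1.09 inn [-0.0223 -0.0038  0.0072]
pos-cmd [-0.4  1.  -0.4] pos [496.3 237.6 124.6] yaw -8.95 b -0.0021 cmd -0.0024 pitch -0.0003 F [-0.1  0.3 -9. ] grip 60 w 29.7
plan b [-0.002 -0.002 -0.001 -0.001 -0.   ] a pred [-0.004 -0.003 -0.002 -0.001 -0.001 -0.    -0.    -0.    -0.    -0.   ]
[[0.1,0.0,-0.012,0.0,0.0,0.0],[0.201,0.0,-0.025,0.0,0.0,0.0],[0.301,0.0,-0.037,0.0,0.0,0.0],[0.402,0.0,-0.05,-0.001,0.0,0.0],[0.502,0.0,-0.062,-0.001,0.0,0.0]] max 0.502
```

Balanced nicely. Pulling on out.

```bash
python3 -m inch '[[0.1,0,-0.012,0,0,0],[0.201,0,-0.025,0,0,0],[0.301,0,-0.037,0,0,0],[0.402,0,-0.05,-0.001,0,0],[0.502,0,-0.062,-0.001,0,0]]' >/dev/null
python3 ctl.py obs 446 225 140 -8.8 1
```

```text
t 11.78 am -0.0150 n 318 fx -0 | a -0.0136 ad -0.024 c -0.0011 sd [0.0034 0.0081 0.0021] m 1.08 inn [-0.0083 -0.0103 -0.0169]
pos-cmd [-0.5  0.2 -0.3] pos [456.6 243.1 129.6] yaw -9.02 b 0.0001 cmd -0.0004 pitch -0.0002 F [ 1.4 -0.2 -9. ] grip 60 w 29.7
plan b [ 0.069  0.051  0.022  0.004 -0.002] a pred [-0.021 -0.021 -0.017 -0.013 -0.009 -0.003 -0.002 -0.001 -0.001 -0.001]
[[0.02,-0.049,-0.025,-0.033,0.0,0.0],[0.04,-0.097,-0.05,-0.025,0.0,-0.001],[0.061,-0.146,-0.075,-0.011,0.0,-0.001],[0.081,-0.194,-0.1,-0.002,0.0,-0.002],[0.101,-0.243,-0.125,0.001,0.0,-0.002]] max 0.243
```

```bash
python3 -m inch '[[0.02,-0.049,-0.025,-0.033,0,0],[0.04,-0.097,-0.05,-0.025,0,-0.001],[0.061,-0.146,-0.075,-0.011,0,-0.001],[0.081,-0.194,-0.1,-0.002,0,-0.002],[0.101,-0.243,-0.125,0.001,0,-0.002]]' >/dev/null
python3 ctl.py obs 440 190 145 -8.6 1
```

```text
t 12.45 am -0.0142 n 325 fx -0 | a -0.0133 ad 0.018 c -0.0007 sd [0.0033 0.008  0.002 ] m 1.08 inn [-0.0135 -0.0054 -0.0021]
pos-cmd [-0.1  1.1 -0.3] pos [445.9 226.1 139.7] yaw -8.67 b -0.0025 cmd -0.0024 pitch -0.0003 F [ 0.1 -0.2 -8.9] grip 60 w 29.7
plan b [ 0.03   0.021  0.009  0.001 -0.001] a pred [-0.011 -0.011 -0.009 -0.007 -0.005 -0.    -0.     0.     0.     0.   ]
[[0.001,-0.089,-0.012,-0.015,0.0,0.0],[0.003,-0.178,-0.025,-0.011,0.0,-0.001],[0.004,-0.266,-0.037,-0.005,0.0,-0.001],[0.006,-0.355,-0.05,-0.002,0.0,-0.001],[0.007,-0.444,-0.062,-0.001,0.0,-0.002]] max 0.444
```

```bash
python3 -m inch '[[0.001,-0.089,-0.012,-0.015,0,0],[0.003,-0.178,-0.025,-0.011,0,-0.001],[0.004,-0.266,-0.037,-0.005,0,-0.001],[0.006,-0.355,-0.05,-0.002,0,-0.001],[0.007,-0.444,-0.062,-0.001,0,-0.002]]' >/dev/null
python3 ctl.py obs 440 145 150 -8.4 1
```

```text
t 13.12 am -0.0175 n 329 fx -0 | a -0.0169 ad -0.014 c -0.0002 sd [0.0032 0.0079 0.0018] m 1.09 inn [-0.0194 -0.0122 -0.0098]
pos-cmd [ 0.   0.1 -0.4] pos [440.  190.  144.6] yaw -8.49 b -0.0002 cmd -0.0005 pitch -0.0002 F [ 0.2 -0.1 -8.4] grip 60 w 29.6
plan b [ 0.047  0.033  0.014  0.002 -0.001] a pred [-0.016 -0.016 -0.013 -0.01  -0.008 -0.001 -0.    -0.     0.     0.   ]
[[-0.017,-0.111,-0.012,-0.023,0.0,0.0],[-0.034,-0.222,-0.025,-0.016,0.0,0.0],[-0.05,-0.334,-0.037,-0.007,0.0,-0.001],[-0.067,-0.445,-0.05,-0.001,0.0,-0.001],[-0.084,-0.556,-0.062,0.0,0.0,-0.001]] max 0.556
```

```bash
sed -i 's/+k\*b-dmp/+k*(b-.004)-dmp/' ctl.py; python3 ctl.py plan 440 145 150 -8.4 1
```

```text
plan b [0.053 0.039 0.019 0.007 0.003] a pred [-0.016 -0.016 -0.014 -0.01  -0.008 -0.001 -0.     0.     0.     0.   ]
[[-0.017,-0.111,-0.012,-0.025,0.0,0.0],[-0.034,-0.222,-0.025,-0.019,0.0,0.0],[-0.05,-0.334,-0.037,-0.009,0.0,-0.001],[-0.067,-0.445,-0.05,-0.003,0.0,-0.001],[-0.084,-0.556,-0.062,-0.002,0.0,-0.001]] max 0.556
```

```bash
python3 -m inch '[[-0.017,-0.111,-0.012,-0.025,0,0],[-0.034,-0.222,-0.025,-0.019,0,0],[-0.05,-0.334,-0.037,-0.009,0,-0.001],[-0.067,-0.445,-0.05,-0.003,0,-0.001],[-0.084,-0.556,-0.062,-0.002,0,-0.001]]' >/dev/null
python3 ctl.py obs 443 100 150 -8.2 1
```

```text
t 13.80 am 0.0016 n 338 fx -0 | a 0.0017 ad 0.038 c -0.0005 sd [0.0031 0.0078 0.0017] m 1.08 inn [0.0017 0.0086 0.0113]
pos-cmd [ 0.2  0.4 -0.4] pos [440.2 145.4 149.6] yaw -8.33 b 0.0040 cmd 0.0032 pitch -0.0003 F [ 0.2 -0.8 -9. ] grip 60 w 30.1
plan b [-0.039 -0.03  -0.011  0.001  0.007] a pred [0.014 0.014 0.011 0.007 0.004 0.005 0.003 0.003 0.002 0.002]
[[-0.024,-0.11,-0.001,0.02,0.0,-0.001],[-0.048,-0.22,-0.001,0.016,0.0,-0.001],[-0.072,-0.331,-0.002,0.007,0.0,-0.001],[-0.096,-0.441,-0.002,0.001,0.0,-0.002],[-0.12,-0.551,-0.003,-0.001,0.0,-0.002]] max 0.551
```

```bash
python3 -m inch '[[-0.024,-0.11,-0.001,0.02,0,-0.001],[-0.048,-0.22,-0.001,0.016,0,-0.001],[-0.072,-0.331,-0.002,0.007,0,-0.001],[-0.096,-0.441,-0.002,0.001,0,-0.002],[-0.12,-0.551,-0.003,-0.001,0,-0.002]]' >/dev/null
python3 ctl.py obs 446 57 150 -8.0 1
```

```text
t 14.47 am 0.0055 n 339 fx -0 | a 0.0062 ad -0.018 c -0.0007 sd [0.0031 0.0078 0.0017] m 1.08 inn [ 0.0246  0.0061 -0.0124]
pos-cmd [ 0.  -0.9 -0.5] pos [443.1  99.1 149.5] yaw -8.23 b 0.0069 cmd 0.0072 pitch -0.0001 F [ 0.5 -0.2 -9.2] grip 60 w 29.8
plan b [-0.009 -0.008 -0.001  0.004  0.006] a pred [0.011 0.009 0.006 0.004 0.001 0.004 0.003 0.002 0.002 0.001]
[[-0.023,-0.105,-0.001,0.007,0.0,0.0],[-0.045,-0.211,-0.001,0.007,0.0,-0.001],[-0.068,-0.316,-0.002,0.004,0.0,-0.001],[-0.091,-0.421,-0.002,0.001,0.0,-0.001],[-0.113,-0.527,-0.003,0.0,0.0,-0.002]] max 0.527
```

```bash
python3 -m inch '[[-0.023,-0.105,-0.001,0.007,0,0],[-0.045,-0.211,-0.001,0.007,0,-0.001],[-0.068,-0.316,-0.002,0.004,0,-0.001],[-0.091,-0.421,-0.002,0.001,0,-0.001],[-0.113,-0.527,-0.003,0,0,-0.002]]' >/dev/null
python3 ctl.py obs 448.5 26 152 -7.9 0.3
```

```text
t 15.15 am 0.0179 n 343 fx -0 | a 0.0198 ad 0.025 c -0.0023 sd [0.003  0.0078 0.0016] m 1.12 inn [ 0.0475  0.0222 -0.0009]
pos-cmd [ 0.1 -0.7 -0.5] pos [446.1  56.3 149.5] yaw -7.95 b 0.0064 cmd 0.0064 pitch -0.0001 F [-0.  -1.2 -9.3] grip 60 w 29.4
plan b [-0.081 -0.063 -0.028 -0.008 -0.004] a pred [0.032 0.031 0.024 0.017 0.009 0.007 0.005 0.004 0.003 0.002]
[[-0.017,-0.076,-0.005,0.042,0.0,0.0],[-0.034,-0.152,-0.011,0.033,0.0,0.0],[-0.051,-0.227,-0.016,0.016,0.0,0.0],[-0.068,-0.303,-0.022,0.007,0.0,0.0],[-0.085,-0.379,-0.027,0.005,0.0,-0.001]] max 0.379
```

```bash
python3 -m inch '[[-0.017,-0.076,-0.005,0.042,0,0],[-0.034,-0.152,-0.011,0.033,0,0],[-0.051,-0.227,-0.016,0.016,0,0],[-0.068,-0.303,-0.022,0.007,0,0],[-0.085,-0.379,-0.027,0.005,0,-0.001]]' >/dev/null
python3 ctl.py obs 449.5 14.5 152 -7.8
```

```text
t 15.82 am -0.0045 n 345 fx -0 | a -0.0026 ad -0.085 c -0.0016 sd [0.003  0.0078 0.0015] m 1.10 inn [ 0.0443  0.0041 -0.031 ]
pos-cmd [ 0.2 -0.5 -0.4] pos [448.7  25.5 151.5] yaw -7.85 b -0.0041 cmd -0.0038 pitch -0.0002 F [ 0.5  0.4 -9.1] grip 60 w 29.5
plan b [ 0.045  0.036  0.018  0.005 -0.003] a pred [-0.008 -0.01  -0.009 -0.007 -0.005 -0.002 -0.001 -0.     0.     0.   ]
[[-0.006,-0.028,0.0,-0.023,0.0,0.0],[-0.013,-0.056,0.0,-0.019,0.0,0.0],[-0.019,-0.084,0.0,-0.011,0.0,0.0],[-0.026,-0.112,0.0,-0.004,0.0,0.0],[-0.032,-0.14,0.0,-0.001,0.0,0.0]] max 0.14
```

```bash
python3 -m inch '[[-0.006,-0.028,0,-0.023,0,0],[-0.013,-0.056,0,-0.019,0,0],[-0.019,-0.084,0,-0.011,0,0],[-0.026,-0.112,0,-0.004,0,0],[-0.032,-0.14,0,-0.001,0,0]]' >/dev/null
python3 ctl.py obs 449.5 14.5 152 -7.8
python3 - <<'E'
from h import *
d=load("last");m=mask(d,(22,120,120),(35,255,255))
for i,s,c,mm in blobs(m,200):print(c,s,ray(d,c,4))
E
```

```text
t 16.50 am 0.0153 n 341 fx 0 | a 0.0172 ad 0.055 c -0.0027 sd [0.003  0.0078 0.0015] m 1.11 inn [0.0397 0.0258 0.0139]
pos-cmd [ 0.3  0.8 -0.4] pos [449.8  15.3 151.6] yaw -7.73 b -0.0028 cmd -0.0030 pitch -0.0003 F [ 0.4 -0.1 -8.3] grip 60 w 29.8
plan b [-0.087 -0.064 -0.026 -0.002  0.008] a pred [0.029 0.028 0.023 0.017 0.011 0.006 0.004 0.003 0.002 0.002]
[[0.0,0.0,0.0,0.041,0.0,0.0],[0.0,0.0,0.0,0.03,0.0,0.0],[0.0,0.0,0.0,0.011,0.0,0.0],[0.0,0.0,0.0,0.0,0.0,0.0],[0.0,0.0,0.0,-0.005,0.0,0.0]] max 0.041
[ 97.87372134 123.6292769 ] [  66   98   64   53 2835] [[861.57400326 705.93448362   4.        ]]
[334.16125541 278.73160173] [319 260  31  41 924] [[343.32721907 -91.94383212   4.        ]]
```

```bash
sed -i 's/+k\*(b-.004)-dmp/+k*b-dmp/; s/(.0004)\*\*2/.002**2/' ctl.py
python3 - <<'E'
import json,numpy as np
K=json.load(open("kf.json"))
for i,m in enumerate([.9,.95,1.,1.05,1.1,1.15,1.2]):
    d=.004*.024/(9.81*.0036*m-.024);d=min(d,.008);K["x"][i][0]-=d;K["x"][i][2]+=d;P=np.array(K["P"][i]);
    u=np.array([-1,0,1.]);K["P"][i]=(P+.004**2*np.outer(u,u)).tolist()
K["L"]=[.5*l for l in K["L"]];json.dump(K,open("kf.json","w"))
E
python3 ctl.py plan 449.5 14.5 152 -7.8
```

```text
plan b [-0.08  -0.061 -0.027 -0.006  0.003] a pred [0.023 0.023 0.019 0.014 0.009 0.005 0.003 0.002 0.001 0.001]
[[0.0,0.0,0.0,0.037,0.0,0.0],[0.0,0.0,0.0,0.028,0.0,0.0],[0.0,0.0,0.0,0.012,0.0,0.0],[0.0,0.0,0.0,0.002,0.0,0.0],[0.0,0.0,0.0,-0.002,0.0,0.0]] max 0.037
```

```bash
python3 -m inch '[[0,0,0,0.037,0,0],[0,0,0,0.028,0,0],[0,0,0,0.012,0,0],[0,0,0,0.002,0,0],[0,0,0,-0.002,0,0]]' >/dev/null
python3 ctl.py obs 449.5 14.5 152 -7.8
```

```text
t 17.18 am 0.0008 n 340 fx -0 | a -0.0041 ad -0.061 c 0.0052 sd [0.0052 0.0104 0.0045] m 1.09 inn [ 0.0223 -0.0023 -0.0258]
pos-cmd [ 0.1 -0.6 -0.4] pos [449.6  13.9 151.6] yaw -7.91 b 0.0030 cmd 0.0027 pitch -0.0002 F [-0.3  0.1 -8.4] grip 60 w 29.7
plan b [ 0.053  0.04   0.018  0.004 -0.002] a pred [-0.013 -0.014 -0.012 -0.009 -0.006 -0.003 -0.002 -0.001 -0.001 -0.001]
[[0.0,0.0,0.0,-0.025,0.0,0.0],[0.0,0.0,0.0,-0.018,0.0,0.0],[0.0,0.0,0.0,-0.008,0.0,0.0],[0.0,0.0,0.0,-0.001,0.0,0.0],[0.0,0.0,0.0,0.002,0.0,0.0]] max 0.025
```

```bash
python3 -m inch '[[0,0,0,-0.025,0,0],[0,0,0,-0.018,0,0],[0,0,0,-0.008,0,0],[0,0,0,-0.001,0,0],[0,0,0,0.002,0,0]]' >/dev/null
python3 ctl.py obs 449.5 14.5 152 -7.8
```

```text
t 17.85 am 0.0240 n 344 fx -0 | a 0.0224 ad 0.078 c 0.0010 sd [0.0049 0.0102 0.004 ] m 1.09 inn [0.0247 0.0247 0.0241]
pos-cmd [ 0.3  1.  -0.4] pos [449.8  15.5 151.6] yaw -7.72 b -0.0027 cmd -0.0019 pitch -0.0003 F [ 0.9 -0.2 -8.7] grip 60 w 29.8
plan b [-0.103 -0.076 -0.033 -0.006  0.004] a pred [0.034 0.034 0.027 0.019 0.013 0.007 0.004 0.003 0.002 0.001]
[[0.0,0.0,0.0,0.048,0.0,0.0],[0.0,0.0,0.0,0.035,0.0,0.0],[0.0,0.0,0.0,0.015,0.0,0.0],[0.0,0.0,0.0,0.002,0.0,0.0],[0.0,0.0,0.0,-0.003,0.0,0.0]] max 0.048
```

```bash
cat > fit.py <<'E'
import ctl
from ctl import *
from scipy.optimize import least_squares
# (am at start, planned b rows, x,y,yaw targets)
B=[[.049,.036,.015,.002,-.002],[.069,.05,.02,.002,-.004],[.035,.026,.01,.001,-.002],[-.002,-.002,-.001,-.001,0],[.069,.051,.022,.004,-.002],[.03,.021,.009,.001,-.001],[.053,.039,.019,.007,.003],[-.039,-.03,-.011,.001,.007],[-.009,-.008,-.001,.004,.006],[-.081,-.063,-.028,-.008,-.004],[.045,.036,.018,.005,-.003],[-.08,-.061,-.027,-.006,.003],[.053,.04,.018,.004,-.002]]
A=[-.0092,-.0296,-.0237,-.0092,-.015,-.0142,-.0175,.0016,.0055,.0179,-.0045,.0153,.0008,.024]
XY=[(551,228,-9.05)]*2+[(526.3,231.9,-9.05),(496.7,236.6,-9.05),(457,242.9,-9.05),(446,225,-8.8),(440,190,-8.6),(440,145,-8.4),(443,100,-8.2),(446,57,-8.),(448.5,26,-7.9),(449.5,14.5,-7.8),(449.5,14.5,-7.8),(449.5,14.5,-7.8)]
def series(lead):
    b=[];y=[];pb=0.
    for i,r in enumerate(B):
        b+=list(samp(pb,np.array(r)));pb=r[4]
        p0,p1=np.array(XY[i]),np.array(XY[i+1]);yr=np.radians(p0[2])
        v=[hinge_lat((p0+(p1-p0)*f)[:2],np.radians((p0+(p1-p0)*f)[2]),yr) for f in np.arange(0,6)/5]
        v=np.array(v)-v[0]+(y[-1] if y else 0);y+=list(samp(v[0],v[1:]))
    sh=round(lead/DT);return np.r_[b[sh:],[b[-1]]*sh] if sh>=0 else np.r_[[0.]*-sh,b[:sh]],np.array(y)
N=135
def res(q,lead,lag,n=3,det=False):
    g,m,c0,c1,gy=q[:5];ctl.LAG=lag;b,y=series(lead);out=[]
    for i in range(0,len(A)-n):
        lo=i*N;bs=g*b[lo:lo+n*N];ys=gy*y[lo:lo+n*N]
        v0=(ys[1]-ys[0])/DT*0
        def tr(x0):
            t,_=sim(m,x0,(bs[0],ys[0],v0),bs,ys);return np.r_[x0[0],t[N-1::N,0]]
        z=tr((0.,0.));J=np.c_[tr((1.,0.))-z,tr((0.,1.))-z]
        cc=c0+(c1-c0)*(i+np.arange(n+1))/13;e=np.array(A[i:i+n+1])-cc-z;W=np.ones(n+1)
        s,*_=np.linalg.lstsq(J,e,rcond=None);out.append(e-J@s)
    return np.concatenate(out)
if __name__=="__main__":
    for lag in(.01,.03,.06):
        for lead in(-.06,0,.06):
            r=least_squares(lambda q:np.r_[res(q,lead,lag)/.003,(q[0]-1)/.3,(q[1]-1.05)/.1,q[2]/.01,q[3]/.01,(q[4]-1)/.5],[1,1.05,0,0,1]);print(lag,lead,r.x.round(3),round(r.cost,2))
    r0=res([1,1.09,-.002,.003,1],0,.03);print((r0**2).sum()/.003**2/2)
E
python3 fit.py
```

```text
0.01 -0.06 [ 1.304e+00  1.085e+00  8.000e-03 -1.000e-03  1.286e+00] 12.19
0.01 0 [1.137e+00 1.083e+00 3.000e-03 1.000e-03 1.200e+00] 1.58
0.01 0.06 [ 0.898  1.07  -0.003  0.003  1.015] 2.22
0.03 -0.06 [ 1.285  1.08   0.008 -0.002  1.29 ] 20.34
0.03 0 [ 1.213  1.091  0.004 -0.     1.292] 3.39
0.03 0.06 [ 9.740e-01  1.078e+00 -1.000e-03  2.000e-03  1.110e+00] 1.61
0.06 -0.06 [ 1.154  1.064  0.007 -0.002  1.195] 36.55
0.06 0 [ 1.286  1.098  0.006 -0.002  1.39 ] 9.57
0.06 0.06 [1.092e+00 1.094e+00 1.000e-03 1.000e-03 1.256e+00] 1.89
6.480354483348559
```

```bash
python3 - <<'E'
import re
s=open("ctl.py").read()
s=s.replace("    return np.array(out)\ndef pose","    sh=round(lead/DT);return np.array(out[sh:]+[out[-1]]*sh)\ndef pose").replace("def samp(c0,rowsv,hold=.05):","def samp(c0,rowsv,hold=.05,lead=0.):")
s=s.replace('samp(pd["b0"],pd["b"])','samp(pd["b0"],pd["b"],lead=.06)').replace("samp(b0,b[:5]),samp(b[4],b[5:])","samp(b0,b[:5],lead=.06),samp(b[4],b[5:],lead=.06)")
s=s.replace(".0025**2",".0012**2").replace(".012**2",".006**2").replace(",.002**2])",",.0008**2])").replace("Q=np.diag([1e-6","Q=np.diag([2.5e-7").replace("(MS-1.05)/.1)**2)","(MS-1.08)/.03)**2)").replace("S*m*acc","1.1*S*m*acc")
open("ctl.py","w").write(s)
E
python3 - <<'E'
import fit
from fit import *
ctl.LAG=.03;b,y=series(.06);m=1.08;n=4;i=len(A)-1-n;bs=b[i*N:];ys=1.*y[i*N:]
tr=lambda x0:(lambda t:np.r_[[list(x0)],t[N-1::N]])(sim(m,x0,(bs[0],ys[0],0.),bs,ys)[0])
z=tr((0.,0.));J=np.c_[(tr((1.,0.))-z)[:,0],(tr((0.,1.))-z)[:,0]];c=.001;e=np.array(A[i:])-c-z[:,0];s=np.linalg.lstsq(J,e,rcond=None)[0]
x=tr(s)[-1];print(x,(e-J@s).round(4))
K=json.load(open("kf.json"));K["x"]=[[*map(float,x),c]]*7;K["P"]=[np.diag([.002**2,.008**2,.003**2]).tolist()]*7;K["L"]=[0.]*7
w=np.exp(-.5*((MS-1.08)/.03)**2);K["w"]=(w/w.sum()).tolist();json.dump(K,open("kf.json","w"))
E
python3 ctl.py plan 449.5 14.5 152 -7.8
```

```text
[0.0232822  0.07267168] [-0.0003  0.0012  0.001   0.0007 -0.0003]
plan b [-0.087 -0.067 -0.029 -0.005  0.005] a pred [0.03  0.027 0.02  0.014 0.009 0.005 0.003 0.002 0.001 0.001]
[[0.0,0.0,0.0,0.041,0.0,0.0],[0.0,0.0,0.0,0.031,0.0,0.0],[0.0,0.0,0.0,0.013,0.0,0.0],[0.0,0.0,0.0,0.001,0.0,0.0],[0.0,0.0,0.0,-0.003,0.0,0.0]] max 0.041
```

```bash
python3 -m inch '[[0,0,0,0.041,0,0],[0,0,0,0.031,0,0],[0,0,0,0.013,0,0],[0,0,0,0.001,0,0],[0,0,0,-0.003,0,0]]' >/dev/null
python3 ctl.py obs 449.5 14.5 152 -7.8
```

```text
t 18.52 am 0.0039 n 343 fx -0 | a 0.0036 ad -0.045 c 0.0004 sd [0.0031 0.0072 0.0029] m 1.07 inn [ 0.0219 -0.0018 -0.022 ]
pos-cmd [ 0.1 -0.9 -0.5] pos [449.6  13.7 151.6] yaw -7.92 b 0.0058 cmd 0.0047 pitch -0.0003 F [-0.   0.1 -8.3] grip 60 w 29.9
plan b [ 0.023  0.018  0.009  0.002 -0.   ] a pred [-0.002 -0.003 -0.002 -0.002 -0.001 -0.001 -0.    -0.    -0.    -0.   ]
[[0.0,0.0,0.0,-0.009,0.0,0.0],[0.0,0.0,0.0,-0.006,0.0,0.0],[0.0,0.0,0.0,-0.002,0.0,0.0],[0.0,0.0,0.0,0.001,0.0,0.0],[0.0,0.0,0.0,0.002,0.0,0.0]] max 0.009
```

Prediction is now good (about 0.002 error). I'll keep holding over the pad.

```bash
python3 -m inch '[[0,0,0,-0.009,0,0],[0,0,0,-0.006,0,0],[0,0,0,-0.002,0,0],[0,0,0,0.001,0,0],[0,0,0,0.002,0,0]]' >/dev/null
python3 ctl.py obs 449.5 14.5 152 -7.8
```

```text
t 19.20 am 0.0111 n 341 fx -0 | a 0.0132 ad 0.033 c -0.0023 sd [0.0024 0.005  0.0019] m 1.08 inn [0.0259 0.0135 0.0019]
pos-cmd [ 0.2  0.6 -0.5] pos [449.7  15.1 151.5] yaw -7.77 b -0.0001 cmd -0.0004 pitch -0.0001 F [-0.   0.1 -8.1] grip 60 w 29.7
plan b [-0.044 -0.034 -0.015 -0.002  0.003] a pred [0.016 0.014 0.011 0.007 0.005 0.002 0.002 0.001 0.001 0.001]
[[0.0,0.0,0.0,0.021,0.0,0.0],[0.0,0.0,0.0,0.016,0.0,0.0],[0.0,0.0,0.0,0.007,0.0,0.0],[0.0,0.0,0.0,0.001,0.0,0.0],[0.0,0.0,0.0,-0.001,0.0,0.0]] max 0.021
```

```bash
python3 -c "
import cv2,numpy as np
d=np.load('pics/last.npz')['frame'][:,:,::-1];cv2.imwrite('pics/l2.png',d[80:320,180:480])"
```

```text
(no output)
```

View pics/l2.png

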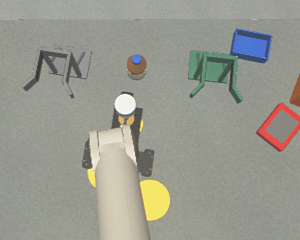

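The picture shows the head at about (124,103) in the crop, the base covering the small pad, and nothing near the mast. Hold continues.

```bash
python3 -m inch '[[0,0,0,0.021,0,0],[0,0,0,0.016,0,0],[0,0,0,0.007,0,0],[0,0,0,0.001,0,0],[0,0,0,-0.001,0,0]]' >/dev/null
python3 ctl.py obs 449.5 14.5 152 -7.8
```

```text
t 19.88 am -0.0103 n 342 fx -0 | a -0.0096 ad -0.047 c -0.0004 sd [0.0022 0.0046 0.0017] m 1.07 inn [ 0.0035 -0.0106 -0.0211]
pos-cmd [ 0.1 -0.6 -0.5] pos [449.6  13.9 151.5] yaw -7.90 b 0.0026 cmd 0.0025 pitch -0.0001 F [-0.4 -0.5 -8.6] grip 60 w 29.7
plan b [ 0.047  0.036  0.016  0.003 -0.002] a pred [-0.015 -0.013 -0.01  -0.007 -0.004 -0.002 -0.001 -0.001 -0.001 -0.   ]
[[0.0,0.0,0.0,-0.021,0.0,0.0],[0.0,0.0,0.0,-0.016,0.0,0.0],[0.0,0.0,0.0,-0.006,0.0,0.0],[0.0,0.0,0.0,0.0,0.0,0.0],[0.0,0.0,0.0,0.002,0.0,0.0]] max 0.021
```

```bash
python3 -m inch '[[0,0,0,-0.021,0,0],[0,0,0,-0.016,0,0],[0,0,0,-0.006,0,0],[0,0,0,0,0,0],[0,0,0,0.002,0,0]]' >/dev/null
python3 ctl.py obs 449.5 14.5 152 -7.8
```

```text
t 20.55 am -0.0022 n 340 fx -0 | a -0.0016 ad 0.022 c -0.0007 sd [0.0021 0.0045 0.0016] m 1.07 inn [-0.0122  0.0009  0.0144]
pos-cmd [ 0.3  0.9 -0.4] pos [449.8  15.5 151.6] yaw -7.72 b -0.0025 cmd -0.0024 pitch -0.0003 F [ 0.5 -0.7 -9.4] grip 60 w 29.6
plan b [-0.012 -0.009 -0.004 -0.001  0.   ] a pred [0.001 0.002 0.001 0.001 0.001 0.    0.    0.    0.    0.   ]
[[0.0,0.0,0.0,0.004,0.0,0.0],[0.0,0.0,0.0,0.003,0.0,0.0],[0.0,0.0,0.0,0.001,0.0,0.0],[0.0,0.0,0.0,0.0,0.0,0.0],[0.0,0.0,0.0,-0.001,0.0,0.0]] max 0.004
```

```bash
python3 -m inch '[[0,0,0,0.004,0,0],[0,0,0,0.003,0,0],[0,0,0,0.001,0,0],[0,0,0,0,0,0],[0,0,0,-0.001,0,0]]' >/dev/null
python3 ctl.py obs 449.5 14.5 152 -7.8
```

```text
t 21.23 am -0.0068 n 342 fx -0 | a -0.0067 ad -0.017 c 0.0001 sd [0.002  0.0045 0.0016] m 1.07 inn [-0.0112 -0.007  -0.0035]
pos-cmd [ 0.2 -0.  -0.5] pos [449.7  14.5 151.5] yaw -7.83 b 0.0001 cmd 0.0002 pitch -0.0002 F [ 0.2 -1.1 -8.7] grip 60 w 30.1
plan b [ 0.023  0.017  0.007  0.001 -0.001] a pred [-0.008 -0.007 -0.005 -0.004 -0.002 -0.001 -0.001 -0.001 -0.    -0.   ]
[[0.0,0.0,0.0,-0.011,0.0,0.0],[0.0,0.0,0.0,-0.008,0.0,0.0],[0.0,0.0,0.0,-0.003,0.0,0.0],[0.0,0.0,0.0,0.0,0.0,0.0],[0.0,0.0,0.0,0.001,0.0,0.0]] max 0.011
```

```bash
python3 -m inch '[[0,0,0,-0.011,0,0],[0,0,0,-0.008,0,0],[0,0,0,-0.003,0,0],[0,0,0,0,0,0],[0,0,0,0.001,0,0]]' >/dev/null
python3 ctl.py obs 449.5 14.5 152 -7.8
```

```text
t 21.90 am -0.0008 n 342 fx -0 | a -0.0008 ad 0.012 c -0.0001 sd [0.002  0.0045 0.0015] m 1.07 inn [-0.0061  0.0008  0.0064]
pos-cmd [ 0.2  0.6 -0.5] pos [449.7  15.1 151.5] yaw -7.77 b -0.0023 cmd -0.0014 pitch -0.0002 F [ 1.  -0.2 -9.2] grip 60 w 29.5
plan b [-0.006 -0.005 -0.002 -0.001  0.   ] a pred [0.001 0.001 0.001 0.001 0.    0.    0.    0.    0.    0.   ]
[[0.0,0.0,0.0,0.002,0.0,0.0],[0.0,0.0,0.0,0.001,0.0,0.0],[0.0,0.0,0.0,0.0,0.0,0.0],[0.0,0.0,0.0,-0.001,0.0,0.0],[0.0,0.0,0.0,-0.001,0.0,0.0]] max 0.002
```

```bash
python3 -m inch '[[0,0,0,0.002,0,0],[0,0,0,0.001,0,0],[0,0,0,0,0,0],[0,0,0,-0.001,0,0],[0,0,0,-0.001,0,0]]' >/dev/null
python3 ctl.py obs 449.5 14.5 152 -7.8
```

```text
t 22.57 am 0.0073 n 340 fx 0 | a 0.0080 ad 0.014 c -0.0009 sd [0.002  0.0044 0.0015] m 1.07 inn [0.0076 0.0071 0.006 ]
pos-cmd [ 0.2  0.  -0.5] pos [449.7  14.6 151.5] yaw -7.83 b 0.0001 cmd 0.0001 pitch -0.0002 F [-0.3 -0.7 -9.1] grip 60 w 30.1
plan b [-0.023 -0.017 -0.007 -0.001  0.001] a pred [0.009 0.008 0.006 0.004 0.003 0.001 0.001 0.001 0.    0.   ]
[[0.0,0.0,0.0,0.011,0.0,0.0],[0.0,0.0,0.0,0.008,0.0,0.0],[0.0,0.0,0.0,0.003,0.0,0.0],[0.0,0.0,0.0,0.0,0.0,0.0],[0.0,0.0,0.0,-0.001,0.0,0.0]] max 0.011
```

```bash
python3 -m inch '[[0,0,0,0.011,0,0],[0,0,0,0.008,0,0],[0,0,0,0.003,0,0],[0,0,0,0,0,0],[0,0,0,-0.001,0,0]]' >/dev/null
python3 ctl.py obs 449.5 14.5 152 -7.8
```

```text
t 23.25 am -0.0025 n 339 fx 0 | a -0.0020 ad -0.019 c -0.0004 sd [0.002  0.0044 0.0015] m 1.06 inn [ 0.0074 -0.0031 -0.0124]
pos-cmd [ 0.2 -0.2 -0.5] pos [449.7  14.3 151.5] yaw -7.86 b 0.0023 cmd 0.0015 pitch -0.0002 F [-0.3  0.4 -9.4] grip 60 w 29.7
plan b [ 0.015  0.012  0.005  0.001 -0.001] a pred [-0.004 -0.004 -0.003 -0.002 -0.001 -0.001 -0.    -0.    -0.    -0.   ]
[[0.0,0.0,0.0,-0.006,0.0,0.0],[0.0,0.0,0.0,-0.005,0.0,0.0],[0.0,0.0,0.0,-0.001,0.0,0.0],[0.0,0.0,0.0,0.001,0.0,0.0],[0.0,0.0,0.0,0.001,0.0,0.0]] max 0.006
```

```bash
python3 -m inch '[[0,0,0,-0.006,0,0],[0,0,0,-0.005,0,0],[0,0,0,-0.001,0,0],[0,0,0,0.001,0,0],[0,0,0,0.001,0,0]]' >/dev/null
python3 ctl.py obs 447 -15 150 -7.7 1
```

```text
t 23.93 am 0.0021 n 340 fx -0 | a 0.0029 ad 0.014 c -0.0009 sd [0.002  0.0044 0.0015] m 1.06 inn [0.0021 0.0037 0.0057]
pos-cmd [ 0.2  0.5 -0.5] pos [449.7  15.  151.5] yaw -7.78 b -0.0000 cmd -0.0007 pitch -0.0002 F [ 0.3  0.1 -8.7] grip 60 w 29.3
plan b [0.022 0.018 0.009 0.003 0.   ] a pred [ 0.    -0.001 -0.002 -0.002 -0.002  0.001  0.001  0.001  0.001  0.   ]
[[-0.004,-0.074,0.005,-0.011,0.0,-0.001],[-0.008,-0.148,0.01,-0.008,0.0,-0.001],[-0.012,-0.222,0.015,-0.004,0.0,-0.001],[-0.016,-0.296,0.02,-0.001,0.0,-0.001],[-0.02,-0.37,0.025,0.0,0.0,-0.001]] max 0.37
```

```bash
python3 -m inch '[[-0.004,-0.074,0.005,-0.011,0,-0.001],[-0.008,-0.148,0.01,-0.008,0,-0.001],[-0.012,-0.222,0.015,-0.004,0,-0.001],[-0.016,-0.296,0.02,-0.001,0,-0.001],[-0.02,-0.37,0.025,0,0,-0.001]]' >/dev/null
python3 ctl.py obs 443 -60 147 -7.5 1
```

```text
t 24.60 am -0.0020 n 340 fx 0 | a -0.0010 ad 0.002 c -0.0010 sd [0.002  0.0044 0.0015] m 1.06 inn [-0.0048  0.0005  0.0051]
pos-cmd [ 0.2  0.1 -0.5] pos [447.2 -14.9 149.5] yaw -7.66 b -0.0002 cmd 0.0004 pitch -0.0002 F [ 0.2  0.5 -9. ] grip 60 w 30.1
plan b [0.013 0.009 0.003 0.001 0.001] a pred [ 0.002  0.    -0.001 -0.001 -0.002  0.002  0.002  0.001  0.001  0.001]
[[-0.005,-0.113,0.008,-0.006,0.0,-0.001],[-0.01,-0.226,0.015,-0.004,0.0,-0.001],[-0.015,-0.338,0.023,-0.002,0.0,-0.001],[-0.021,-0.451,0.03,0.0,0.0,-0.002],[-0.026,-0.564,0.038,0.0,0.0,-0.002]] max 0.564
```

Tracking very well.

```bash
python3 -m inch '[[-0.005,-0.113,0.008,-0.006,0,-0.001],[-0.01,-0.226,0.015,-0.004,0,-0.001],[-0.015,-0.338,0.023,-0.002,0,-0.001],[-0.021,-0.451,0.03,0,0,-0.002],[-0.026,-0.564,0.038,0,0,-0.002]]' >/dev/null
python3 ctl.py obs 438 -110 142 -7.3 1
```

```text
t 25.27 am -0.0097 n 337 fx 0 | a -0.0093 ad -0.020 c -0.0002 sd [0.002  0.0044 0.0015] m 1.06 inn [-0.0107 -0.007  -0.0041]
pos-cmd [ 0.3 -0.3 -0.5] pos [443.3 -60.3 146.5] yaw -7.44 b -0.0001 cmd 0.0008 pitch -0.0002 F [ 0.7  0.4 -9.2] grip 60 w 29.7
plan b [ 0.025  0.017  0.006  0.001 -0.   ] a pred [-0.005 -0.005 -0.005 -0.004 -0.004  0.002  0.001  0.001  0.001  0.001]
[[-0.004,-0.126,0.012,-0.012,0.0,0.0],[-0.008,-0.251,0.025,-0.008,0.0,-0.001],[-0.011,-0.377,0.037,-0.003,0.0,-0.001],[-0.015,-0.502,0.05,0.0,0.0,-0.001],[-0.019,-0.628,0.062,0.0,0.0,-0.002]] max 0.628
```

```bash
python3 -m inch '[[-0.004,-0.126,0.012,-0.012,0,0],[-0.008,-0.251,0.025,-0.008,0,-0.001],[-0.011,-0.377,0.037,-0.003,0,-0.001],[-0.015,-0.502,0.05,0,0,-0.001],[-0.019,-0.628,0.062,0,0,-0.002]]' >/dev/null
python3 ctl.py obs 433 -160 137 -7.1 1
```

```text
t 25.95 am -0.0035 n 341 fx 0 | a -0.0032 ad 0.002 c -0.0003 sd [0.002  0.0044 0.0015] m 1.06 inn [-0.0072  0.      0.0057]
pos-cmd [ 0.3 -0.1 -0.6] pos [ 438.2 -110.1  141.5] yaw -7.16 b -0.0002 cmd -0.0003 pitch -0.0001 F [ 0.9 -0.6 -9.1] grip 60 w 29.7
plan b [-0.006 -0.008 -0.005 -0.001  0.001] a pred [ 0.005  0.004  0.002  0.001 -0.001  0.003  0.002  0.002  0.001  0.001]
[[-0.003,-0.126,0.013,0.003,0.0,0.0],[-0.007,-0.251,0.025,0.004,0.0,0.0],[-0.01,-0.377,0.038,0.002,0.0,-0.001],[-0.014,-0.502,0.05,0.001,0.0,-0.001],[-0.017,-0.628,0.063,-0.001,0.0,-0.001]] max 0.628
```

```bash
python3 -m inch '[[-0.003,-0.126,0.013,0.003,0,0],[-0.007,-0.251,0.025,0.004,0,0],[-0.01,-0.377,0.038,0.002,0,-0.001],[-0.014,-0.502,0.05,0.001,0,-0.001],[-0.017,-0.628,0.063,-0.001,0,-0.001]]' >/dev/null
python3 ctl.py obs 430 -205 130 -6.9 0.6
```

```text
t 26.62 am -0.0014 n 335 fx -0 | a -0.0011 ad -0.011 c -0.0002 sd [0.002  0.0044 0.0015] m 1.06 inn [ 0.0026  0.0001 -0.0031]
pos-cmd [ 0.2 -0.6 -0.6] pos [ 433.2 -160.6  136.4] yaw -7.10 b 0.0023 cmd 0.0013 pitch -0.0002 F [ 0.3 -0.2 -8.4] grip 60 w 29.8
plan b [-0.007 -0.008 -0.006 -0.005 -0.007] a pred [ 0.006  0.005  0.003  0.001 -0.001  0.003  0.002  0.002  0.001  0.001]
[[-0.007,-0.113,0.017,0.004,0.0,-0.001],[-0.013,-0.225,0.034,0.005,0.0,-0.001],[-0.02,-0.338,0.052,0.004,0.0,-0.001],[-0.026,-0.45,0.069,0.003,0.0,-0.002],[-0.033,-0.563,0.086,0.005,0.0,-0.002]] max 0.563
```

```bash
python3 -m inch '[[-0.007,-0.113,0.017,0.004,0,-0.001],[-0.013,-0.225,0.034,0.005,0,-0.001],[-0.02,-0.338,0.052,0.004,0,-0.001],[-0.026,-0.45,0.069,0.003,0,-0.002],[-0.033,-0.563,0.086,0.005,0,-0.002]]' >/dev/null
python3 ctl.py obs 428 -233 122 -6.8 0
cat > yoke.py <<'E'
from h import *
import sys
d=load(sys.argv[1]);P=cloud(d);H=hsv(d);o=np.array([671.3,-262.2]);yaw=np.radians(-6.8);c,s=np.cos(yaw),np.sin(yaw);M=np.array([[c,-s],[s,c]])
a=(P[...,2]>246)&(P[...,2]<264)&(H[...,1]>40)&(H[...,0]>55)&(H[...,0]<95)
v,u=np.nonzero(a);L=(ray(d,np.c_[u,v],255)[:,:2]-o)@M
for x0 in(-15,0,15,30,45):
    q=L[abs(L[:,0]-x0)<8];f=lambda t:(round(t.min(),1),round(t.max(),1),round(t.mean(),1),len(t)) if len(t) else None
    print(x0,f(q[(q[:,1]>30)&(q[:,1]<60)][:,1]),f(q[(q[:,1]<-30)&(q[:,1]>-60)][:,1]))
q=L[(abs(L[:,1])<30)&(L[:,0]>40)];print("bar",q[:,0].min(),q[:,0].max(),q[:,0].mean(),np.polyfit(q[:,1],q[:,0],1))
E
python3 yoke.py last
```

```text
t 27.30 am 0.0024 n 337 fx 0 | a 0.0030 ad -0.015 c -0.0007 sd [0.002  0.0044 0.0015] m 1.07 inn [ 0.0119  0.0047 -0.0018]
pos-cmd [ 0.2 -0.7 -0.6] pos [ 430.3 -205.7  129.4] yaw -6.88 b -0.0086 cmd -0.0075 pitch -0.0001 F [  0.7   0.1 -10.1] grip 60 w 29.6
plan b [-0.025 -0.019 -0.01  -0.007 -0.012] a pred [ 0.01   0.008  0.006  0.003 -0.     0.002  0.002  0.002  0.001  0.001]
[[-0.003,-0.07,0.021,0.008,0.0,0.0],[-0.007,-0.14,0.041,0.005,0.0,0.0],[-0.01,-0.21,0.062,0.001,0.0,0.0],[-0.013,-0.28,0.082,-0.001,0.0,-0.001],[-0.017,-0.349,0.103,0.002,0.0,-0.001]] max 0.349
-15 (np.float64(38.5), np.float64(51.5), np.float64(44.3), 21) (np.float64(-50.9), np.float64(-38.8), np.float64(-43.8), 25)
0 (np.float64(36.8), np.float64(47.6), np.float64(42.2), 23) (np.float64(-47.0), np.float64(-37.6), np.float64(-42.5), 22)
15 (np.float64(37.6), np.float64(47.2), np.float64(42.4), 24) (np.float64(-47.7), np.float64(-37.4), np.float64(-42.7), 18)
30 (np.float64(36.7), np.float64(47.5), np.float64(41.6), 22) (np.float64(-47.2), np.float64(-38.0), np.float64(-42.5), 21)
45 (np.float64(37.5), np.float64(47.2), np.float64(42.2), 21) (np.float64(-47.9), np.float64(-37.1), np.float64(-42.2), 22)
bar 56.51182762036876 71.71107150515373 64.80940881490284 [-1.02497913e-02  6.48118411e+01]
```

```bash
python3 -m inch '[[-0.003,-0.07,0.021,0.008,0,0],[-0.007,-0.14,0.041,0.005,0,0],[-0.01,-0.21,0.062,0.001,0,0],[-0.013,-0.28,0.082,-0.001,0,-0.001],[-0.017,-0.349,0.103,0.002,0,-0.001]]' >/dev/null
python3 ctl.py obs 428 -233.2 119 -6.8 0
```

```text
t 27.98 am -0.0040 n 332 fx 0 | a -0.0035 ad -0.040 c -0.0004 sd [0.002  0.0044 0.0015] m 1.06 inn [ 0.0111 -0.0019 -0.0126]
pos-cmd [ 0.2 -0.7 -0.6] pos [ 428.2 -233.6  121.4] yaw -6.79 b -0.0128 cmd -0.0118 pitch -0.0001 F [ -0.3  -1.4 -10. ] grip 60 w 29.8
plan b [-0.008 -0.005 -0.002 -0.001 -0.   ] a pred [-0.001 -0.    -0.    -0.    -0.    -0.    -0.    -0.    -0.    -0.   ]
[[0.0,0.0,0.007,-0.002,0.0,0.0],[0.0,-0.001,0.015,-0.004,0.0,0.0],[0.0,-0.001,0.022,-0.005,0.0,0.0],[0.0,-0.002,0.03,-0.006,0.0,0.0],[0.0,-0.002,0.037,-0.006,0.0,0.0]] max 0.037
```

```bash
python3 -m inch '[[0,0,0.007,-0.002,0,0],[0,-0.001,0.015,-0.004,0,0],[0,-0.001,0.022,-0.005,0,0],[0,-0.002,0.03,-0.006,0,0],[0,-0.002,0.037,-0.006,0,0]]' >/dev/null
python3 ctl.py obs 462.7 -237.3 116 -6.8 0
```

```text
t 28.65 am 0.0072 n 327 fx 0 | a 0.0082 ad 0.017 c -0.0013 sd [0.002  0.0044 0.0015] m 1.06 inn [0.0133 0.008  0.0047]
pos-cmd [ 0.3  0.1 -0.5] pos [ 428.3 -233.   118.5] yaw -6.73 b 0.0000 cmd -0.0001 pitch -0.0001 F [ 0.1 -0.  -9.1] grip 60 w 29.6
plan b [-0.025 -0.019 -0.008 -0.001  0.002] a pred [0.01  0.008 0.006 0.004 0.003 0.001 0.001 0.001 0.    0.   ]
[[-0.087,0.0,0.008,0.012,0.0,0.0],[-0.175,0.0,0.015,0.009,0.0,0.0],[-0.262,0.0,0.023,0.004,0.0,0.0],[-0.349,0.0,0.03,0.0,0.0,0.0],[-0.437,0.0,0.038,-0.001,0.0,0.0]] max 0.437
```

```bash
python3 -m inch '[[-0.087,0,0.008,0.012,0,0],[-0.175,0,0.015,0.009,0,0],[-0.262,0,0.023,0.004,0,0],[-0.349,0,0.03,0,0,0],[-0.437,0,0.038,-0.001,0,0]]' >/dev/null
python3 ctl.py obs 497.5 -241.5 113 -6.8 0
```

```text
t 29.32 am 0.0035 n 322 fx 0 | a 0.0049 ad -0.006 c -0.0015 sd [0.002  0.0044 0.0015] m 1.07 inn [ 0.0097  0.0025 -0.0023]
pos-cmd [ 0.7 -0.4 -0.6] pos [ 463.4 -237.7  115.4] yaw -6.79 b 0.0025 cmd 0.0016 pitch -0.0000 F [  0.6  -0.1 -10.1] grip 60 w 30.0
plan b [-0.005 -0.003 -0.001  0.     0.001] a pred [0.004 0.003 0.002 0.001 0.001 0.001 0.    0.    0.    0.   ]
[[-0.088,0.0,0.007,0.003,0.0,0.0],[-0.175,0.0,0.015,0.003,0.0,0.0],[-0.263,-0.001,0.022,0.002,0.0,0.0],[-0.35,-0.001,0.03,0.001,0.0,0.0],[-0.438,-0.001,0.037,0.001,0.0,0.0]] max 0.438
```

```bash
python3 -m inch '[[-0.088,0,0.007,0.003,0,0],[-0.175,0,0.015,0.003,0,0],[-0.263,-0.001,0.022,0.002,0,0],[-0.35,-0.001,0.03,0.001,0,0],[-0.438,-0.001,0.037,0.001,0,0]]' >/dev/null
python3 ctl.py obs 532.3 -245.6 110 -6.8 0
```

```text
t 30.00 am 0.0048 n 314 fx 0 | a 0.0068 ad 0.009 c -0.0021 sd [0.002  0.0044 0.0015] m 1.07 inn [0.007  0.0054 0.0056]
pos-cmd [ 0.8  0.  -0.6] pos [ 498.3 -241.5  112.5] yaw -6.74 b 0.0000 cmd 0.0006 pitch -0.0001 F [ 0.3  0.4 -8.4] grip 60 w 29.5
plan b [-0.017 -0.013 -0.005 -0.001  0.001] a pred [0.007 0.006 0.005 0.003 0.002 0.001 0.001 0.    0.    0.   ]
[[-0.088,0.0,0.008,0.008,0.0,0.0],[-0.175,0.0,0.015,0.006,0.0,0.0],[-0.263,0.0,0.023,0.003,0.0,0.0],[-0.35,0.0,0.03,0.0,0.0,0.0],[-0.438,0.0,0.038,-0.001,0.0,0.0]] max 0.438
```

```bash
python3 -m inch '[[-0.088,0,0.008,0.008,0,0],[-0.175,0,0.015,0.006,0,0],[-0.263,0,0.023,0.003,0,0],[-0.35,0,0.03,0,0,0],[-0.438,0,0.038,-0.001,0,0]]' >/dev/null
python3 ctl.py obs 532 -245.6 103.5 -6.8 0
python3 yoke.py last
python3 - <<'E'
from h import *
d=load("last");P=cloud(d);H=hsv(d);o=np.array([671.3,-262.2]);yaw=np.radians(-6.8);c,s=np.cos(yaw),np.sin(yaw);M=np.array([[c,-s],[s,c]])
w=(P[...,2]>259)&(P[...,2]<280)&(H[...,2]>175)&(H[...,1]<60)&(abs(P[...,0]-671)<60)&(abs(P[...,1]+262)<60)
v,u=np.nonzero(w);print("head in yoke",((ray(d,np.c_[u,v],268)[:,:2]-o)@M).mean(0),len(u))
E
```

```text
t 30.68 am -0.0010 n 310 fx -0 | a 0.0010 ad -0.010 c -0.0020 sd [0.002  0.0044 0.0015] m 1.07 inn [ 0.0016 -0.0009 -0.0017]
pos-cmd [ 0.7 -0.2 -0.6] pos [ 533.  -245.8  109.4] yaw -6.77 b 0.0023 cmd 0.0012 pitch -0.0000 F [ 0.3 -0.4 -8.5] grip 60 w 29.6
plan b [ 0.005  0.004  0.002  0.    -0.   ] a pred [-0. -0. -0. -0. -0. -0. -0. -0. -0. -0.]
[[0.001,0.0,0.016,-0.001,0.0,0.0],[0.001,0.0,0.033,-0.001,0.0,0.0],[0.002,0.0,0.049,0.0,0.0,0.0],[0.003,0.0,0.065,0.001,0.0,0.0],[0.004,0.0,0.081,0.001,0.0,0.0]] max 0.081
-15 (np.float64(38.3), np.float64(51.5), np.float64(44.0), 22) (np.float64(-50.9), np.float64(-38.8), np.float64(-43.8), 25)
0 (np.float64(36.8), np.float64(47.8), np.float64(42.4), 24) (np.float64(-47.0), np.float64(-38.1), np.float64(-43.0), 20)
15 (np.float64(37.6), np.float64(47.2), np.float64(42.4), 24) (np.float64(-47.5), np.float64(-37.4), np.float64(-42.4), 17)
30 (np.float64(36.7), np.float64(48.0), np.float64(41.9), 23) (np.float64(-47.2), np.float64(-37.8), np.float64(-42.3), 22)
45 (np.float64(37.5), np.float64(47.2), np.float64(42.2), 21) (np.float64(-46.1), np.float64(-37.3), np.float64(-42.0), 21)
bar 58.15165710312415 71.71107150515373 65.04301554764777 [-2.88168505e-03  6.50426729e+01]
head in yoke [0.616824   0.32732384] 312
```

```bash
python3 -m inch '[[0.001,0,0.016,-0.001,0,0],[0.001,0,0.033,-0.001,0,0],[0.002,0,0.049,0,0,0],[0.003,0,0.065,0.001,0,0],[0.004,0,0.081,0.001,0,0]]' >/dev/null
python3 ctl.py obs 532 -245.6 101.3 -6.8 0
```

```text
t 31.35 am 0.0036 n 305 fx -0 | a 0.0061 ad 0.014 c -0.0027 sd [0.002  0.0044 0.0015] m 1.06 inn [0.0012 0.0054 0.01  ]
pos-cmd [ 0.3  0.3 -0.5] pos [ 532.3 -245.3  103. ] yaw -6.72 b -0.0000 cmd -0.0001 pitch -0.0002 F [-0.2 -0.2 -9. ] grip 60 w 29.5
plan b [-0.019 -0.014 -0.006 -0.001  0.001] a pred [0.007 0.006 0.005 0.003 0.002 0.001 0.001 0.    0.    0.   ]
[[0.0,0.0,0.006,0.009,0.0,0.0],[0.0,0.0,0.011,0.007,0.0,0.0],[0.0,0.0,0.017,0.003,0.0,0.0],[0.0,0.0,0.022,0.0,0.0,0.0],[0.0,0.0,0.028,-0.001,0.0,0.0]] max 0.028
```

```bash
python3 -m inch '[[0,0,0.006,0.009,0,0],[0,0,0.011,0.007,0,0],[0,0,0.017,0.003,0,0],[0,0,0.022,0,0,0],[0,0,0.028,-0.001,0,0]]' >/dev/null
python3 ctl.py obs 532 -245.6 100.5 -6.8 0
```

```text
t 32.02 am 0.0045 n 307 fx 0 | a 0.0076 ad 0.004 c -0.0033 sd [0.002  0.0044 0.0015] m 1.06 inn [0.0066 0.0052 0.0044]
pos-cmd [ 0.3 -0.2 -0.1] pos [ 532.3 -245.8  101.2] yaw -6.76 b 0.0021 cmd 0.0012 pitch -0.0002 F [-2.   0.9 -2.1] grip 60 w 29.6
plan b [-0.015 -0.011 -0.005 -0.     0.001] a pred [0.008 0.006 0.005 0.003 0.002 0.001 0.001 0.    0.    0.   ]
[[0.0,0.0,0.002,0.008,0.0,0.0],[0.0,0.0,0.004,0.006,0.0,0.0],[0.0,0.0,0.006,0.003,0.0,0.0],[0.0,0.0,0.008,0.001,0.0,0.0],[0.0,0.0,0.01,0.0,0.0,0.0]] max 0.01
```

```bash
python3 -m inch '[[0,0,0,0.001,0,0],[0,0,0,0.001,0,0],[0,0,0,0.001,0,0],[0,0,0,0.001,0,0],[0,0,0,0.001,0,0]]' -1
python3 -m inch '[[0,0,0,0,0,0],[0,0,-0.1,0,0,0],[0,0,-0.3,0,0,0],[0,0,-0.6,0,0,0],[0,0,-0.9,0,0,0]]'
python3 -m inch '[[0.1,0,-0.2,0,0,0],[0.3,0,-0.4,0,0,0],[0.5,0,-0.6,0,0,0],[0.7,0,-0.8,0,0,0],[0.9,0,-1,0,0,0]]'
python3 -m inch '[[0.2,0,0,0,0,0],[0.4,0,0,0,0,0],[0.6,0,0,0,0,0],[0.8,0,0,0,0,0],[0.9,0,0,0,0,0]]'
python3 - <<'E'
from bench import *
from h import *
for n in("top","side"):
    d=snapshot(n);np.savez(f"pics/{n}9.npz",**d)
    cv2.imwrite(f"pics/f{n}.png",d["frame"][:,:,::-1])
a=cv2.imread("pics/ftop.png")[90:290,130:530];b=cv2.imread("pics/fside.png")[80:360,220:560]
cv2.imwrite("pics/fin.png",np.hstack([cv2.resize(a,(440,220)),cv2.resize(b,(340,220))]))
E
```

```text
time: 32.7
tool_pos: [532.5, -245.4, 100.9]
tcp_rot: [0.185, 3.136, -0.0]
ft_force: [0.2, 0.4, -0.8]
gripper_width: 75.3
gripper_force: 0.0
time: 33.33
tool_pos: [532.6, -245.5, 174.8]
tcp_rot: [0.184, 3.135, -0.001]
ft_force: [0.5, 0.2, -0.6]
gripper_width: 91.6
gripper_force: 0.0
time: 33.95
tool_pos: [459.6, -236.8, 253.8]
tcp_rot: [0.185, 3.136, -0.0]
ft_force: [0.0, -0.5, 0.1]
gripper_width: 92.0
gripper_force: 0.0
time: 34.58
tool_pos: [388.0, -228.4, 252.5]
tcp_rot: [-0.185, -3.136, -0.0]
ft_force: [0.4, -0.3, 0.3]
gripper_width: 91.6
gripper_force: 0.0
```

View pics/fin.png

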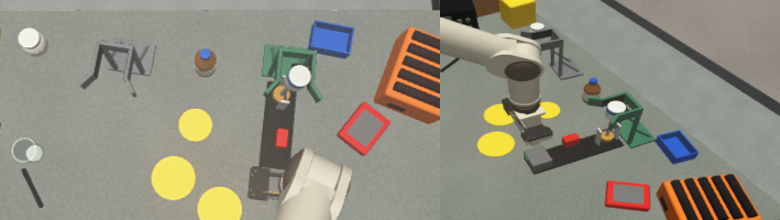

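The stand is home in the green yoke, handle at about (282,137) in the left panel, with the mast between the arms and the bystanders in place. A final numeric check while the mast settles:

```bash
for i in 1 2; do python3 -m inch '[[0,0,0,0,0,0],[0,0,0,0,0,0],[0,0,0,0,0,0],[0,0,0,0,0,0],[0,0,0,0,0,0]]' >/dev/null; done
python3 - <<'E'
from bench import *
from h import *
np.set_printoptions(precision=1,suppress=True)
d=snapshot("top");P=cloud(d);H=hsv(d);yaw=np.radians(-6.8);c,s=np.cos(yaw),np.sin(yaw);M=np.array([[c,-s],[s,c]]);o=np.array([671.3,-262.2])
red=((H[...,0]<8)|(H[...,0]>172))&(H[...,1]>140)&(P[...,2]>116)&(P[...,2]<135)&(abs(P[...,0]-532)<60)&(abs(P[...,1]+245)<60)
v,u=np.nonzero(red);W=ray(d,np.c_[u,v],122)[:,:2];print("handle in yoke (expect -140,0)",(W.mean(0)-o)@M,len(u))
w=(P[...,2]>253)&(P[...,2]<275)&(H[...,2]>175)&(H[...,1]<60)&(abs(P[...,0]-671)<60)&(abs(P[...,1]+262)<60)
v,u=np.nonzero(w);print("head",((ray(d,np.c_[u,v],260)[:,:2]-o)@M).mean(0),len(u))
e=load("top0");
for nm,(x0,x1,y0,y1) in dict(bottle=(300,332,130,162),beaker=(138,172,212,240),marker=(145,175,238,282),tester=(434,488,180,234)).items():
    print(nm,np.abs(d["frame"][y0:y1,x0:x1].astype(int)-e["frame"][y0:y1,x0:x1]).mean().round(1))
print(read_state()["time"])
E
```

```text
handle in yoke (expect -140,0) [-140.1    1.1] 161
head [-0.3 -9.8] 300
bottle 2.7
beaker 2.5
marker 2.7
tester 2.5
35.975
```

```bash
python3 -c "
from bench import job_done
print(job_done())"
```

```text
the job is handed in; nothing more can be done
None
```

The stand is home and released in the green yoke after about 7 s balanced over the pad, with the bystanders unmoved, and the job was handed in at about 36 s; the camera head did bounce off the grey yoke's arms a few times (up to about 40 mm/s) before I had the mast balanced.

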